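Fill a knob order and hold it up

TASK

Fill an order at the shop counter: with the hand scoop, and without touching the knobs with the fingers, scoop knobs out of the stock tray and tip at least three of them into the order carrier (the open wooden box with a bar handle). Set the scoop down upright on its flat bottom and let go of it, then lift the carrier by its handle, keeping it level, and finish while holding it level and still, about 15 cm above where it stood and touching nothing else, with the knobs in it. Leave the other things on the counter where they are.

Things in the scene. Friction and masses are not known exactly. Their poses are not given: they have to be found in the camera images.
- tray: dark wooden stock tray, fixed, an open box 192 (x) by 112 (y) mm outside, 35 mm tall, walls and floor 6 mm (inside 180 by 100 mm). Origin: centre of its underside; its long x axis points away from the robot. Five knobs stand in its near (-x) half: the scoop can be lowered behind them in the empty far half and drawn to the near end wall
- scoop_grip (a point): centre of the upright wooden grip of the steel hand scoop, a block 16 mm thick (y), 30 mm wide (x), 50 mm tall. The point is 100 mm above the scoop's flat underside; the pan's open front edge (lip) is 71 mm ahead of it (-x), the back 19 mm behind it. Scoop axes: -x to the open front, z up
- scoop: the hand scoop, 160 g, loose, standing upright on the counter; origin at the centre of the pan's underside. Pan 90 mm long (x), 88 mm wide (y), floor 2 mm thick, flat; side walls 30 mm high start 20 mm behind the lip; back wall 44 mm high; the grip stands above the back of the pan
- carrier_handle (a point): middle of the carrier's wooden bar handle, 120 mm above the carrier's underside and over the middle of the box. The bar runs along y, 120 mm free length between its uprights, 16 mm thick (x), 22 mm tall. z up; knobs can go in on either side (+x or -x) of the bar
- carrier_in (a point): middle of the inside of the carrier box, 20 mm above its underside, about the height of the centre of a knob lying in it
- carrier: the order carrier, a loose open box of light wood, about 0.45 kg; origin at the centre of its underside. 160 (x) by 120 (y) mm outside, 55 mm tall, walls and floor 5 mm; a steel upright 130 mm tall, 8 mm thick, stands outside the middle of each y side and carries the bar handle
- knob0_mid (a point): a round white glazed drawer knob (slippery), a 26 mm ball with a brass stem 12 mm wide below, 32 mm tall, 25 g, standing on its stem in the near half of the tray at the start; this point is the ball's centre, 19 mm above the stem's foot; knobs can roll once tipped over
- knob1_mid (a point): a round white glazed drawer knob (slippery), a 26 mm ball with a brass stem 12 mm wide below, 32 mm tall, 25 g, standing on its stem in the near half of the tray at the start; this point is the ball's centre, 19 mm above the stem's foot; knobs can roll once tipped over
- knob2_mid (a point): a round white glazed drawer knob (slippery), a 26 mm ball with a brass stem 12 mm wide below, 32 mm tall, 25 g, standing on its stem in the near half of the tray at the start; this point is the ball's centre, 19 mm above the stem's foot; knobs can roll once tipped over
- knob3_mid (a point): a round white glazed drawer knob (slippery), a 26 mm ball with a brass stem 12 mm wide below, 32 mm tall, 25 g, standing on its stem in the near half of the tray at the start; this point is the ball's centre, 19 mm above the stem's foot; knobs can roll once tipped over
- knob4_mid (a point): a round white glazed drawer knob (slippery), a 26 mm ball with a brass stem 12 mm wide below, 32 mm tall, 25 g, standing on its stem in the near half of the tray at the start; this point is the ball's centre, 19 mm above the stem's foot; knobs can roll once tipped over
- knob0: the same knob; origin under its stem
- knob1: the same knob; origin under its stem
- knob2: the same knob; origin under its stem
- knob3: the same knob; origin under its stem
- knob4: the same knob; origin under its stem
- padlock: brass padlock lying on the counter, 55 by 44 mm, 20 mm tall; leave alone
- tin: small round tin, 72 mm wide, 75 mm tall; leave alone
- jar: amber glass jar, 64 mm wide, 80 mm tall; leave alone
- screwdriver: screwdriver lying on the counter, 200 mm long; leave alone
- wrench: wrench lying on the counter, 180 mm long; leave alone
- hammer: hammer lying on the counter, 280 mm long; leave alone
Not all that is in view belongs to the job. Of the things that look like the carrier, the largest one is meant.

How it is judged (in metres and radians):
On the way, in this order (a step that is already met when the one before it is completed fails the run):
1. at least three knobs lie in the carrier ((distance between each of knob0_mid, knob1_mid, knob2_mid and carrier_in below 0.08 m or distance between each of knob0_mid, knob1_mid, knob3_mid and carrier_in below 0.08 m or distance between each of knob0_mid, knob1_mid, knob4_mid and carrier_in below 0.08 m or distance between each of knob0_mid, knob2_mid, knob3_mid and carrier_in below 0.08 m or distance between each of knob0_mid, knob2_mid, knob4_mid and carrier_in below 0.08 m or distance between each of knob0_mid, knob3_mid, knob4_mid and carrier_in below 0.08 m or distance between each of knob1_mid, knob2_mid, knob3_mid and carrier_in below 0.08 m or distance between each of knob1_mid, knob2_mid, knob4_mid and carrier_in below 0.08 m or distance between each of knob1_mid, knob3_mid, knob4_mid and carrier_in below 0.08 m or distance between each of knob2_mid, knob3_mid, knob4_mid and carrier_in below 0.08 m)), for 0.2 s.
2. the scoop stands upright, let go (height (world z) of scoop_grip below 0.115 m and angle between scoop_grip's own z axis and vertical below 0.15 rad and contact force between scoop and the fingers below 0.2 N and linear speed of scoop below 0.03 m/s), for 0.2 s.
At the end, for the whole second after the job is handed in: Carrier held by the fingers alone, its handle over 200 mm above the counter (box 80 mm clear) and under 250 mm from its start, tilt under 0.12 rad, under 20 mm/s and 0.15 rad/s, three or more knobs inside; the scoop stands let go on its flat bottom (within 0.15 rad) on the counter or in the tray (all of step 2 and (distance between each of knob0_mid, knob1_mid, knob2_mid and carrier_in below 0.08 m or distance between each of knob0_mid, knob1_mid, knob3_mid and carrier_in below 0.08 m or distance between each of knob0_mid, knob1_mid, knob4_mid and carrier_in below 0.08 m or distance between each of knob0_mid, knob2_mid, knob3_mid and carrier_in below 0.08 m or distance between each of knob0_mid, knob2_mid, knob4_mid and carrier_in below 0.08 m or distance between each of knob0_mid, knob3_mid, knob4_mid and carrier_in below 0.08 m or distance between each of knob1_mid, knob2_mid, knob3_mid and carrier_in below 0.08 m or distance between each of knob1_mid, knob2_mid, knob4_mid and carrier_in below 0.08 m or distance between each of knob1_mid, knob3_mid, knob4_mid and carrier_in below 0.08 m or distance between each of knob2_mid, knob3_mid, knob4_mid and carrier_in below 0.08 m) and height (world z) of carrier_handle above 0.2 m and angle between carrier_handle's own z axis and vertical below 0.12 rad and linear speed of carrier below 0.02 m/s and angular speed of carrier below 0.15 rad/s and contact force between carrier and the fingers above 2 N and distance of carrier_handle from where it was at the start of the episode below 0.25 m and contact force between carrier and scoop below 0.1 N and contact force between carrier and padlock below 0.1 N and contact force between carrier and tin below 0.1 N and contact force between carrier and jar below 0.1 N and contact force between carrier and screwdriver below 0.1 N and contact force between carrier and wrench below 0.1 N and contact force between carrier and hammer below 0.1 N); the arm keeps its last pose, push and grip.
It fails at once if a knob is touched by the fingers (contact force between any of knob0, knob1, knob2, knob3, knob4 and the fingers above 0.3 N).
It fails at once if the carrier is tipped beyond 0.3 rad (angle between carrier_handle's own z axis and vertical above 0.3 rad).
It fails at once if another thing is moved by more than 30 mm (distance of any of padlock, tin, jar, screwdriver, wrench, hammer from where it was at the start of the episode above 0.03 m).
It also fails if it takes over 72 s, if anything falls off the work surface, if the arm or the gripper's body presses on something with over 40 N, if the wrist force passes 120 N, or if a joint passes its speed limit or range.

ROBOT

A 6-joint arm with a two-finger parallel gripper is mounted at the origin on the work surface. World frame = base frame: x ahead of the robot, y to its left, z up, the work surface at z = 0. Lengths are in m, angles in degrees, forces in N, time in s.
With the tool pointing down it reaches from about 0.375 to 0.9 m from the base axis. Payload 3.1 kg.
Tool frame: the origin (TCP) lies between the finger pads; the fingertips stand 11 mm ahead of it and the grasp point (between the pads) lies 8 mm behind it; z points along the fingers, y is the direction in which the jaws open and shut (so a half turn about z gives the same grasp; the last joint's range is limited). The gripper opens to 87 mm and grips with 3 to 60 N. Pads are 19 mm wide; open, the fingers measure 117 mm over their backs; the gripper's body (75 mm by 190 mm) begins 51 mm behind the grasp point.
Start: joints at [-75.774, 30.224, 82.088, -0, 67.689, -10.227], TCP at [0.259, -0.569, 0.234] pointing down, gripper open.
Joint ranges: [-176.69, 176.69], [-43.24, 126.21], [12.49, 139.97], [-82, 262], [0, 151.66], [-163.58, 163.58]. Speed limits (degrees/s): [159.86, 159.86, 180, 180, 180, 180].

INTERFACE

Orientations are given as a 3x3 rotation matrix whose columns are the frame's x, y, z axes.
In Python, from rig import bot, vision gives the robot as it stands. The module is installed in compiled form; this text tells all that it offers.
- The arm moves only by the tool jog_arm, never from a script. Its argument "rows" is a list of rows, each an object with "dp": the shift along the tool's x, y, z in mm, a list of three; "turn": the turn, a rotation vector about the tool's x, y, z in degrees, a list of three; "grip": the opening, from 0 (shut) to 1 (fully open). A call has 1 to 10 rows; each row is the pose to reach, as a shift and turn from the pose commanded when the call began, along the tool's axes at that moment; what a row does not reach only later rows make up. A row lasts 1/10 s, in which the tool goes at most 50 mm and 8.59 degrees, less where a joint would pass 70% of its speed; a pose out of reach is approached as far as the arm can. A call with a gripper value outside its range is refused whole. The fingers move at their own pace and stop on an object; the grip force is fixed at half the most. Time passes only in rows, so rows that repeat a pose let the fingers close. It gives the time, the measured TCP pose, the force and the opening at its end, in the units of the state.
- bot.read_state(): the state, without advancing time (a new reading comes with each control period).
- vision.capture(name): name is "scene" or "top"; returns (picture, depth): 480x640x3 uint8, red, green, blue; 480x640 float32, m along the optical axis (not along the pixel's ray), 0 where there is no reading.
- vision.camera_info(name): a dict with "vertical_fov" (degrees; the focal length in pixels is half the picture's height over the tangent of half this angle, whatever the lens; pixels are square), "cx", "cy" (the principal point, pixels), "position" and "rotation" of the camera in the world. Camera axes: x right, y down, z forward; pixel columns grow to the right and rows downward; lengths in m; the calibration is good to about 2 mm. A picture is of the moment at which its call begins. camera_info takes no time and is no camera call.
- bot.hand_in(): hands the job in, once; it reports no verdict.
The state is a dict: "time_s": time; "joint_positions": joint angles; "qvel": joint speeds; "tau": joint torques, N m; "position": TCP position; "tcp_rot": TCP orientation; "force": force on the tool from outside, world axes, zero at the start; "moment": the same for the moment, N m; "opening": opening from 0.0 (shut) to 1.0 (fully open).
Only numpy, scipy, OpenCV 4.12 (cv2) and the standard library are available. Lean on these libraries where they do the work, as an engineer would, in place of code of your own. Each camera call takes 0.05 s, during which the arm holds its last target.

## Working session

There is one attempt and no reset: what is moved stays moved. The work goes in short steps, Python scripts to look and compute and a tool call to move; the robot and the scene stay as the last step left them, time stands still between calls to the robot, and variables do not carry over. Pictures are saved under pics/ and viewed, and the job is handed in when it is done.

Besides the shell and the picture viewer there is one more tool, called after ">>>" as name(argument=value, ...), one argument or row to a line, values as JSON. jog_arm: Moves the arm, as the interface text tells. Its arguments: {"type":"object","properties":{"rows":{"type":"array"}},"required":["rows"]}

```bash
mkdir -p pics; cat > h.py <<'E'
import numpy as np, cv2
from rig import bot, vision
def cam(n):
    i=vision.camera_info(n); f=240/np.tan(np.radians(i['vertical_fov'])/2)
    return f,i['cx'],i['cy'],np.array(i['position']),np.array(i['rotation'])
def cloud(n,d):
    f,cx,cy,p,R=cam(n); v,u=np.mgrid[0:480,0:640]
    P=np.stack([(u-cx)/f*d,(v-cy)/f*d,d],-1)@R.T+p
    P[d==0]=np.nan; return P
def plane(n,u,v,z):
    f,cx,cy,p,R=cam(n); r=R@np.array([(u-cx)/f,(v-cy)/f,1]); return p+r*(z-p[2])/r[2]
def proj(n,X):
    f,cx,cy,p,R=cam(n); c=R.T@(np.array(X)-p); return c[0]/c[2]*f+cx,c[1]/c[2]*f+cy
def shot(n,k):
    a,d=vision.capture(n); cv2.imwrite(f'pics/{k}.png',a[...,::-1]); np.save(f'pics/{k}.npy',d); return a,d
E
python3 - <<'E'
from h import *
for n in('scene','top'):
    shot(n,n+'0'); print(n,vision.camera_info(n))
print(bot.read_state())
E
```

```text
scene {'vertical_fov': 53.18545289413555, 'cx': 316.20544206437137, 'cy': 242.44299533197886, 'position': array([1.01046097, 0.58200399, 0.84344175]), 'rotation': array([[-0.76045104,  0.45415264, -0.46417625],
       [ 0.64937414,  0.52603562, -0.54918098],
       [-0.00523875, -0.7190493 , -0.69493932]])}
top {'vertical_fov': 51.77064970799942, 'cx': 320.79150469083436, 'cy': 237.11439789871355, 'position': array([ 0.38096491, -0.01164433,  1.54596295]), 'rotation': array([[ 0.01315058, -0.99541648,  0.09472637],
       [-0.99984844, -0.01417146, -0.01011247],
       [ 0.01140853, -0.09457903, -0.99545198]])}
{'time_s': 0.1, 'joint_positions': array([-7.57739896e+01,  3.02745858e+01,  8.21485874e+01, -1.71663721e-04,
        6.76893061e+01, -1.02263765e+01]), 'qvel': array([-0.15917927, -0.16125667, -0.13614589,  0.06736897,  0.01666377,
       -0.10859188]), 'tau': array([-2.18959731e-04, -4.40985131e+01, -1.77149624e+01,  6.33526803e-02,
        5.34025335e-02, -5.51208052e-05]), 'position': array([ 0.25858753, -0.5683008 ,  0.23266186]), 'tcp_rot': array([[ 9.10305181e-01,  4.13937486e-01, -4.85121731e-04],
       [ 4.13937626e-01, -9.10303259e-01,  1.90225011e-03],
       [ 3.45804735e-04, -1.93243827e-03, -9.99998073e-01]]), 'force': array([0.2818854 , 0.05627395, 0.34043887]), 'moment': array([ 0.01609927, -0.01586061,  0.07086501]), 'opening': 0.9988471713235526}
```

View pics/scene0.png

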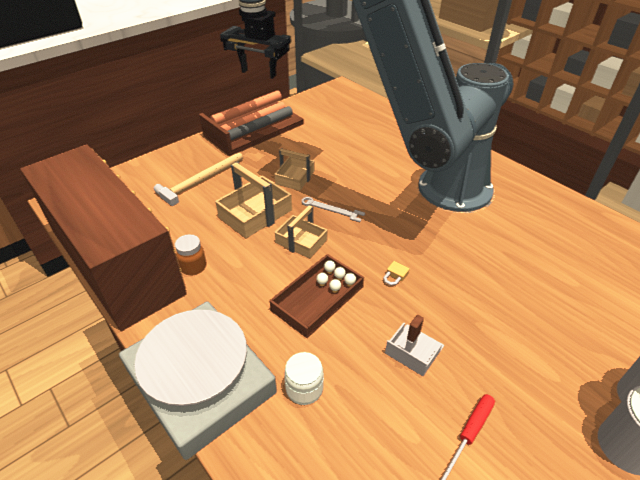

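View pics/top0.png

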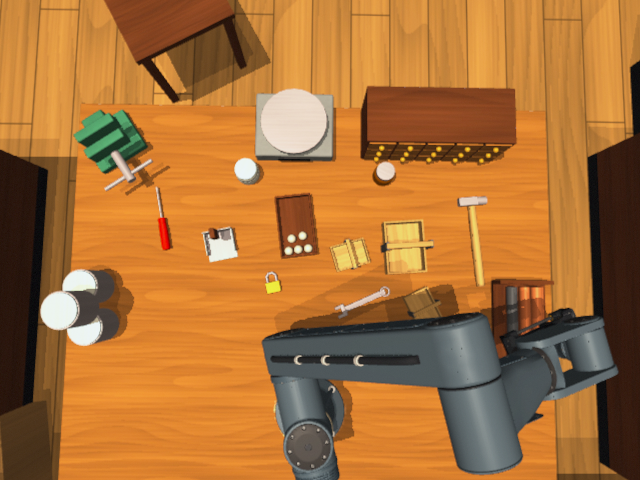

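The top view has image-up as +x. The scoop is at about (220,243), the tray at (297,226) with its knobs around (297,243), and the large carrier at (405,246). The small decoy boxes are at (350,254) and (422,303), the padlock at (273,284). Next I'll measure them.

```bash
python3 - <<'E'
from h import *
a=cv2.imread('pics/top0.png'); d=np.load('pics/top0.npy'); P=cloud('top',d)
print('table z',np.nanmedian(P[330:350,180:240,2]))
def rect(name,u0,u1,v0,v1,z0,z1,cond=None):
    m=np.zeros((480,640),np.uint8); s=(slice(v0,v1),slice(u0,u1))
    z=P[s][...,2]; k=(z>z0)&(z<z1)
    if cond is not None:k&=cond[s]
    Q=P[s][k]
    r=cv2.minAreaRect(Q[:,:2].astype(np.float32)*1000); print(name,k.sum(),r,'z',np.median(Q[:,2]).round(4),'mean',Q.mean(0).round(4))
rect('tray',268,325,188,264,.028,.042)
rect('grip',200,240,220,270,.10,.15)
rect('scoop',195,245,220,270,.02,.06)
rect('scoopall',195,245,220,270,.008,.06)
rect('bar',375,440,215,280,.115,.15)
rect('carrier rim',375,440,215,280,.045,.065)
hsv=cv2.cvtColor(a,cv2.COLOR_BGR2HSV)
w=((hsv[...,1]<70)&(hsv[...,2]>170)).astype(np.uint8); w[:225]=0;w[262:]=0;w[:,:275]=0;w[:,320:]=0
n,l,st,c=cv2.connectedComponentsWithStats(w)
for i in range(1,n):print('knob',st[i,4],c[i],plane('top',*c[i],.03).round(4))
for nme,(u0,u1,v0,v1) in dict(padlock=(262,286,268,296),small=(328,374,234,275),wrench=(330,392,285,318),small2=(400,445,285,320)).items():
    s=P[v0:v1,u0:u1]; k=s[...,2]>.008; print(nme,s[k].min(0).round(3),s[k].max(0).round(3))
for nme,c0,c1,sc in (('za',(190,180),(330,270),5),('zb',(320,190),(460,290),5)):
    cv2.imwrite(f'pics/{nme}.png',cv2.resize(a[c0[1]:c1[1],c0[0]:c1[0]],None,fx=sc,fy=sc,interpolation=cv2.INTER_CUBIC))
E
```

```text
table z -0.0002793941031518088
tray 602 ((560.9163818359375, 52.93731689453125), (192.33016967773438, 112.13064575195312), 7.512755870819092) z 0.0341 mean [0.5382 0.0512 0.0342]
grip 75 ((523.0974731445312, 290.0789794921875), (29.371627807617188, 16.45844841003418), 11.063509941101074) z 0.1235 mean [0.5225 0.2888 0.1208]
scoop 118 ((507.7173156738281, 287.8488464355469), (69.97913360595703, 90.28108978271484), 12.376343727111816) z 0.0303 mean [0.52   0.2878 0.0329]
scoopall 197 ((512.8406372070312, 287.66156005859375), (133.55841064453125, 126.449951171875), 60.84428024291992) z 0.0238 mean [0.5141 0.2894 0.0244]
bar 291 ((497.60125732421875, -281.3290710449219), (22.19339370727539, 136.79037475585938), 4.232576847076416) z 0.1299 mean [ 0.4972 -0.281   0.1294]
carrier rim 344 ((497.6917724609375, -280.1117858886719), (160.10743713378906, 133.54310607910156), 4.198797702789307) z 0.0541 mean [ 0.4999 -0.2839  0.0539]
knob 37 [301.91891892 235.16216216] [0.5304 0.0311 0.03  ]
knob 37 [291. 238.] [0.5212 0.0646 0.03  ]
knob 34 [307.5        247.64705882] [0.4921 0.0134 0.03  ]
knob 38 [288.07894737 250.36842105] [0.4829 0.0728 0.03  ]
knob 37 [297.59459459 248.81081081] [0.4881 0.0437 0.03  ]
padlock [0.352 0.094 0.008] [0.416 0.153 0.028]
small [ 0.422 -0.181  0.008] [ 0.538 -0.056  0.096]
wrench [ 0.281 -0.241  0.008] [ 0.38  -0.061  0.017]
small2 [ 0.278 -0.408  0.008] [ 0.377 -0.193  0.782]
```

View pics/za.png

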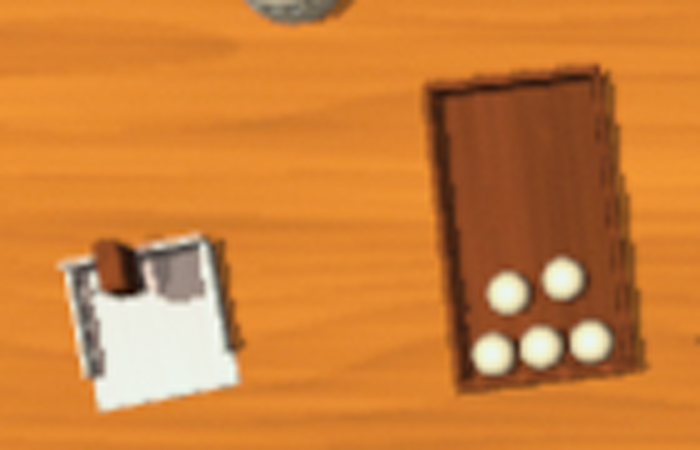

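View pics/zb.png

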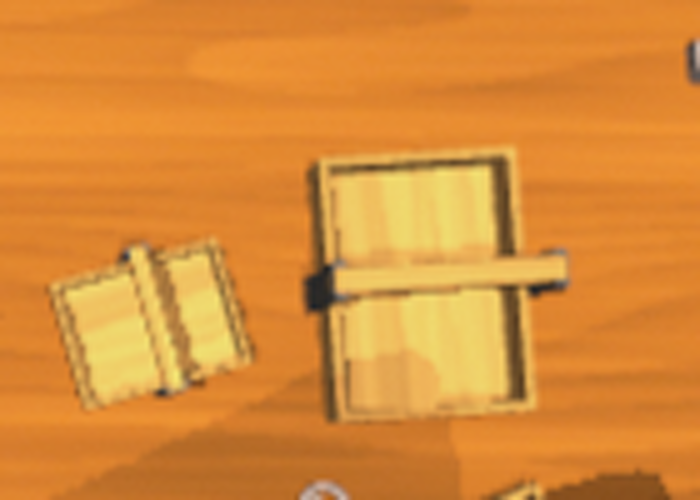

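```bash
cat >> h.py <<'E'
from scipy.spatial.transform import Rotation as Ro
def down(yaw,nose=0):
    # tool x along yaw, z down, then nose-down pitch (deg) about tool y
    R=Ro.from_euler('z',yaw,degrees=True).as_matrix()@np.diag([1,-1,-1.])
    return R@Ro.from_euler('y',nose,degrees=True).as_matrix()
def delta(pos,R):
    s=bot.read_state(); p=np.array(s['position']); Rc=np.array(s['tcp_rot'])
    print('t',round(s['time_s'],2),'at',p.round(4),'yaw',np.degrees(np.arctan2(Rc[1,0],Rc[0,0])).round(2),'F',np.round(s['force'],1),'open',round(s['opening'],3),'j',np.round(s['joint_positions'],0))
    print('dp',(Rc.T@(np.array(pos)-p)*1000).round(1),'turn',np.degrees(Ro.from_matrix(Rc.T@R).as_rotvec()).round(2))
E
python3 -c "
from h import *
delta((.523,.290,.2),down(12))"
```

```text
t 0.1 at [ 0.2586 -0.5683  0.2327] yaw 24.45 F [0.3 0.1 0.3] open 0.999 j [-76.  30.  82.  -0.  68. -10.]
dp [ 596.  -671.8   34.2] turn [-1.100e-01 -1.000e-02  1.245e+01]
```

>>> jog_arm(
  rows=[
    {"dp": [30, -34, 0], "turn": [0, 0, 1], "grip": 1},
    {"dp": [60, -67, 0], "turn": [0, 0, 1], "grip": 1},
    {"dp": [90, -101, 0], "turn": [0, 0, 2], "grip": 1},
    {"dp": [120, -134, 0], "turn": [0, 0, 3], "grip": 1},
    {"dp": [150, -168, 0], "turn": [0, 0, 4], "grip": 1},
    {"dp": [180, -202, 0], "turn": [0, 0, 5], "grip": 1},
    {"dp": [210, -235, 0], "turn": [0, 0, 6], "grip": 1},
    {"dp": [240, -269, 0], "turn": [0, 0, 7], "grip": 1},
    {"dp": [270, -302, 0], "turn": [0, 0, 8], "grip": 1},
    {"dp": [300, -336, 0], "turn": [0, 0, 8], "grip": 1},
  ],
)

```text
time_s: 1.1
position: [0.3929, -0.1371, 0.2335]
tcp_rot: [[0.959, 0.282, 0.0], [0.282, -0.959, 0.0], [0.0, -0.0, -1.0]]
force: [1.2, -0.1, 0.5]
opening: 0.998
```

```bash
python3 -c "
from h import *
delta((.523,.290,.2),down(12))"
```

```text
t 1.1 at [ 0.3929 -0.1371  0.2335] yaw 16.4 F [ 1.2 -0.1  0.5] open 0.998 j [-35.  14. 110.   0.  55.  39.]
dp [ 245.4 -373.    33.5] turn [-0.  -0.   4.4]
```

>>> jog_arm(
  rows=[
    {"dp": [25, -37, 0], "turn": [0, 0, 1], "grip": 1},
    {"dp": [50, -75, 0], "turn": [0, 0, 2], "grip": 1},
    {"dp": [75, -112, 0], "turn": [0, 0, 3], "grip": 1},
    {"dp": [100, -150, 0], "turn": [0, 0, 4], "grip": 1},
    {"dp": [125, -187, 0], "turn": [0, 0, 4.4], "grip": 1},
    {"dp": [150, -224, 0], "turn": [0, 0, 4.4], "grip": 1},
    {"dp": [175, -261, 0], "turn": [0, 0, 4.4], "grip": 1},
    {"dp": [200, -299, 5], "turn": [0, 0, 4.4], "grip": 1},
    {"dp": [222, -336, 15], "turn": [0, 0, 4.4], "grip": 1},
    {"dp": [240, -365, 32], "turn": [0, 0, 4.4], "grip": 1},
  ],
)

```text
time_s: 2.1
position: [0.5205, 0.282, 0.2018]
tcp_rot: [[0.978, 0.21, 0.003], [0.21, -0.978, 0.001], [0.003, -0.001, -1.0]]
force: [0.2, -1.9, 0.3]
opening: 1.0
```

```bash
python3 - <<'E'
from h import *
a,d=shot('top','top1'); P=cloud('top',d)
hsv=cv2.cvtColor(a,cv2.COLOR_RGB2HSV)
b,_=shot('scene','scene1')
cv2.imwrite('pics/s1z.png',cv2.resize(b[230:390,330:490,::-1],None,fx=3.5,fy=3.5))
delta((.523,.290,.09),down(12))
E
```

```text
t 2.2 at [0.5188 0.2826 0.1989] yaw 12.3 F [-1.1 -0.9 -0.2] open 0.999 j [18. 30. 89.  0. 61. 95.]
dp [  5.9  -6.2 108.9] turn [-0.05  0.16  0.3 ]
```

View pics/s1z.png

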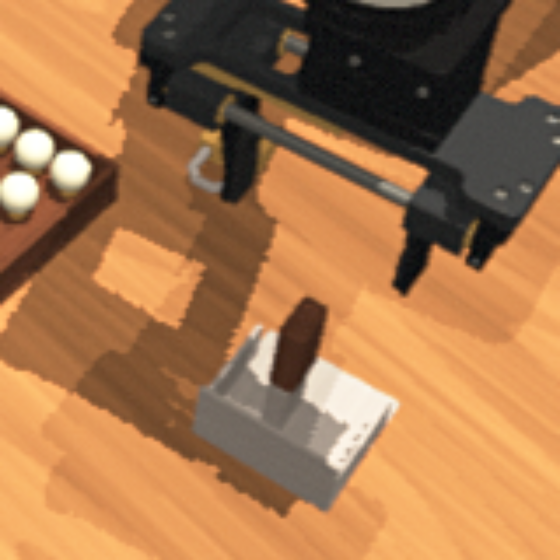

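The crop shows the scoop standing with its grip at about (300,345), between the open fingers and with its lip toward the robot. I'll go down and close.

>>> jog_arm(
  rows=[
    {"dp": [3, -3, 20], "turn": [0, 0, 0.2], "grip": 1},
    {"dp": [6, -6, 50], "turn": [0, 0, 0], "grip": 1},
    {"dp": [6, -6, 80], "turn": [0, 0, 0], "grip": 1},
    {"dp": [6, -6, 100], "turn": [0, 0, 0], "grip": 1},
    {"dp": [6, -6, 109], "turn": [0, 0, 0], "grip": 1},
    {"dp": [6, -6, 109], "turn": [0, 0, 0], "grip": 1},
    {"dp": [6, -6, 109], "turn": [0, 0, 0], "grip": 0},
    {"dp": [6, -6, 109], "turn": [0, 0, 0], "grip": 0},
    {"dp": [6, -6, 109], "turn": [0, 0, 0], "grip": 0},
    {"dp": [6, -6, 109], "turn": [0, 0, 0], "grip": 0},
  ],
)

```text
time_s: 3.2
position: [0.5246, 0.2865, 0.0935]
tcp_rot: [[0.978, 0.209, 0.002], [0.209, -0.978, 0.001], [0.002, -0.0, -1.0]]
force: [0.8, -0.4, -0.3]
opening: 0.723
```

```bash
python3 - <<'E'
from h import *
b,_=shot('scene','scene2')
cv2.imwrite('pics/s2z.png',cv2.resize(b[230:390,330:490,::-1],None,fx=3.5,fy=3.5))
delta((.523,.290,.09),down(12))
E
```

```text
t 3.25 at [0.5245 0.2864 0.0933] yaw 12.06 F [ 0.7  0.4 -0.8] open 0.677 j [18. 39. 93. -0. 49. 96.]
dp [-0.7 -3.8  3.3] turn [-0.   -0.07  0.06]
```

View pics/s2z.png

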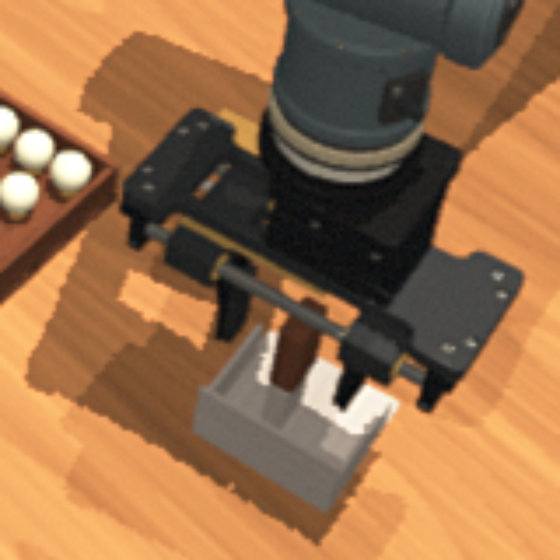

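The fingers are straddling the grip and still closing, so I'll trim the pose and wait for them.

>>> jog_arm(
  rows=[
    {"dp": [0, -4, 3], "turn": [0, 0, 0], "grip": 0},
    {"dp": [0, -4, 3], "turn": [0, 0, 0], "grip": 0},
    {"dp": [0, -4, 3], "turn": [0, 0, 0], "grip": 0},
    {"dp": [0, -4, 3], "turn": [0, 0, 0], "grip": 0},
    {"dp": [0, -4, 3], "turn": [0, 0, 0], "grip": 0},
    {"dp": [0, -4, 3], "turn": [0, 0, 0], "grip": 0},
    {"dp": [0, -4, 3], "turn": [0, 0, 0], "grip": 0},
    {"dp": [0, -4, 3], "turn": [0, 0, 0], "grip": 0},
    {"dp": [0, -4, 3], "turn": [0, 0, 0], "grip": 0},
    {"dp": [0, -4, 3], "turn": [0, 0, 0], "grip": 0},
  ],
)

```text
time_s: 4.25
position: [0.5232, 0.2902, 0.0894]
tcp_rot: [[0.978, 0.209, -0.0], [0.209, -0.978, -0.0], [-0.0, 0.0, -1.0]]
force: [0.1, 0.4, -1.2]
opening: 0.183
```

```bash
python3 - <<'E'
from h import *
delta((.523,.290,.09),down(12))
E
```

```text
t 4.25 at [0.5232 0.2902 0.0894] yaw 12.05 F [ 0.1  0.4 -1.2] open 0.183 j [18. 39. 93.  0. 48. 96.]
dp [-0.2  0.1 -0.6] turn [0.   0.02 0.05]
```

```bash
python3 - <<'E'
from h import *
delta((.6235,.0612,.2),down(7.5))
E
```

```text
t 4.25 at [0.5232 0.2902 0.0894] yaw 12.05 F [ 0.1  0.4 -1.2] open 0.183 j [18. 39. 93.  0. 48. 96.]
dp [  50.3  244.9 -110.6] turn [0.   0.02 4.55]
```

>>> jog_arm(
  rows=[
    {"dp": [0, 0, -15], "turn": [0, 0, 0], "grip": 0},
    {"dp": [0, 0, -40], "turn": [0, 0, 0], "grip": 0},
    {"dp": [0, 0, -70], "turn": [0, 0, 0], "grip": 0},
    {"dp": [0, 0, -95], "turn": [0, 0, 0], "grip": 0},
    {"dp": [0, 0, -110], "turn": [0, 0, 0], "grip": 0},
    {"dp": [0, 0, -110], "turn": [0, 0, 0], "grip": 0},
  ],
)

```text
time_s: 4.85
position: [0.5249, 0.2908, 0.2022]
tcp_rot: [[0.978, 0.209, 0.006], [0.209, -0.978, 0.002], [0.006, -0.001, -1.0]]
force: [1.0, 0.5, -2.3]
opening: 0.179
```

```bash
python3 - <<'E'
from h import *
delta((.6235,.0612,.2),down(7.5))
E
```

```text
t 4.85 at [0.5249 0.2908 0.2022] yaw 12.06 F [ 1.   0.5 -2.3] open 0.179 j [18. 30. 88.  0. 62. 96.]
dp [ 48.5 245.2   2.3] turn [-0.05 -0.33  4.56]
```

>>> jog_arm(
  rows=[
    {"dp": [4, 20, 0], "turn": [0, 0, 0.4], "grip": 0},
    {"dp": [11, 55, 0], "turn": [0, 0, 1], "grip": 0},
    {"dp": [19, 95, 0], "turn": [0, 0, 2], "grip": 0},
    {"dp": [27, 135, 0], "turn": [0, 0, 3], "grip": 0},
    {"dp": [35, 175, 0], "turn": [0, 0, 4], "grip": 0},
    {"dp": [42, 210, 0], "turn": [0, 0, 4.5], "grip": 0},
    {"dp": [46, 234, 0], "turn": [0, 0, 4.5], "grip": 0},
    {"dp": [48.5, 245, 1], "turn": [0, 0, 4.5], "grip": 0},
    {"dp": [48.5, 245, 2], "turn": [0, 0, 4.5], "grip": 0},
    {"dp": [48.5, 245, 2], "turn": [0, 0, 4.5], "grip": 0},
  ],
)

```text
time_s: 5.85
position: [0.6208, 0.0617, 0.1965]
tcp_rot: [[0.991, 0.132, -0.003], [0.132, -0.991, 0.001], [-0.003, -0.001, -1.0]]
force: [-0.2, 0.1, -1.9]
opening: 0.18
```

```bash
python3 - <<'E'
from h import *
delta((.6235,.0612,.12),down(7.5))
b,d=shot('scene','scene3')
cv2.imwrite('pics/s3z.png',cv2.resize(b[150:370,230:450,::-1],None,fx=2.7,fy=2.7))
b,d2=shot('top','top3')
cv2.imwrite('pics/t3z.png',cv2.resize(b[150:300,200:400,::-1],None,fx=4,fy=4))
E
```

```text
t 5.85 at [0.6208 0.0617 0.1965] yaw 7.57 F [-0.2  0.1 -1.9] open 0.18 j [-5. 33. 84.  0. 63. 78.]
dp [ 2.8  1.  76.5] turn [-0.08  0.14  0.07]
```

View pics/s3z.png

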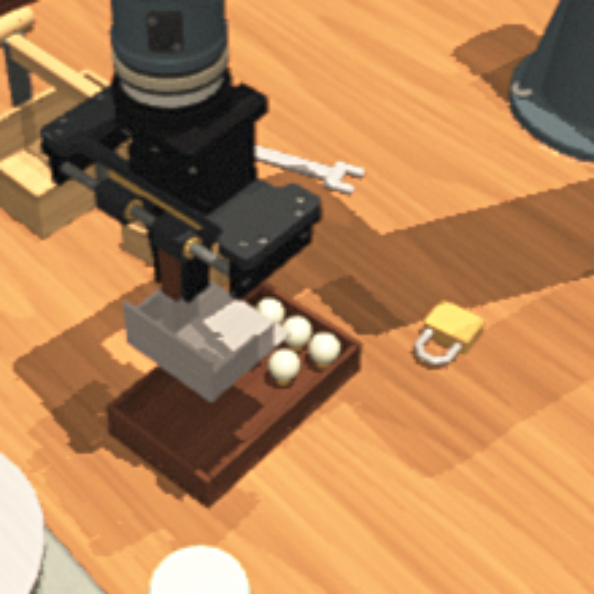

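View pics/t3z.png

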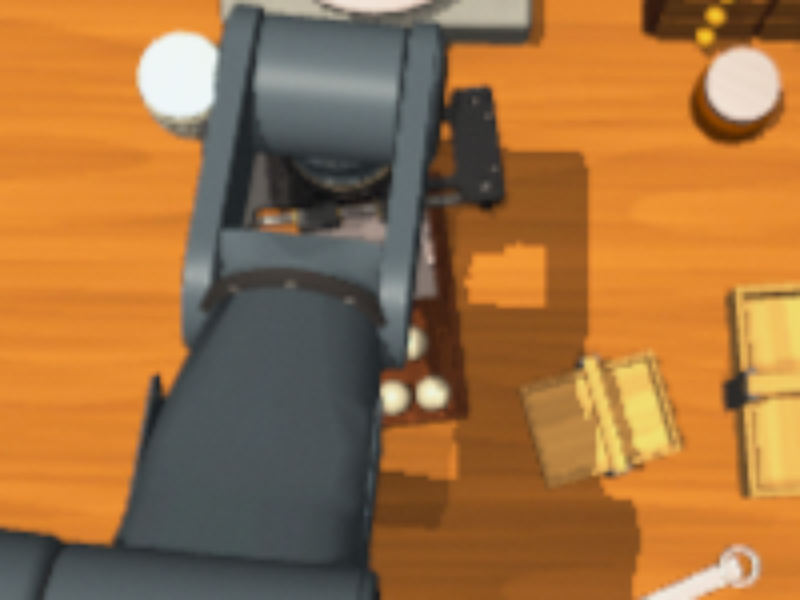

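The scoop is level above the empty far half, its pan at about (205,330) in the scene crop. I'll compare its predicted corners with the picture.

```bash
python3 - <<'E'
from h import *
s=bot.read_state(); p=s['position'];R=np.array(s['tcp_rot'])
im=cv2.imread('pics/scene3.png')
def pt(x,y,z): return p+R@(np.array([x,-y,89.4-z])/1000)
im=cv2.resize(im[150:370,230:450],None,fx=3.2,fy=3.2)
def dr(X,c):
    u,v=proj('scene',X); cv2.circle(im,(int((u-230+.5)*3.2),int((v-150+.5)*3.2)),2,c,-1)
for q in [(19,44,0),(19,-44,0),(19,44,44),(19,-44,44),(-71,44,0),(-71,-44,0),(-51,44,30),(-51,-44,30),(-51,44,0)]: dr(pt(*q),(0,255,0))
c,sn=np.cos(np.radians(7.5)),np.sin(np.radians(7.5))
for x in(-96,96):
  for y in(-56,56):
    dr((.561+(x*c-y*sn)/1000,.053+(x*sn+y*c)/1000,.035),(255,0,255))
cv2.imwrite('pics/ov3.png',im)
E
```

```text
(no output)
```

View pics/ov3.png

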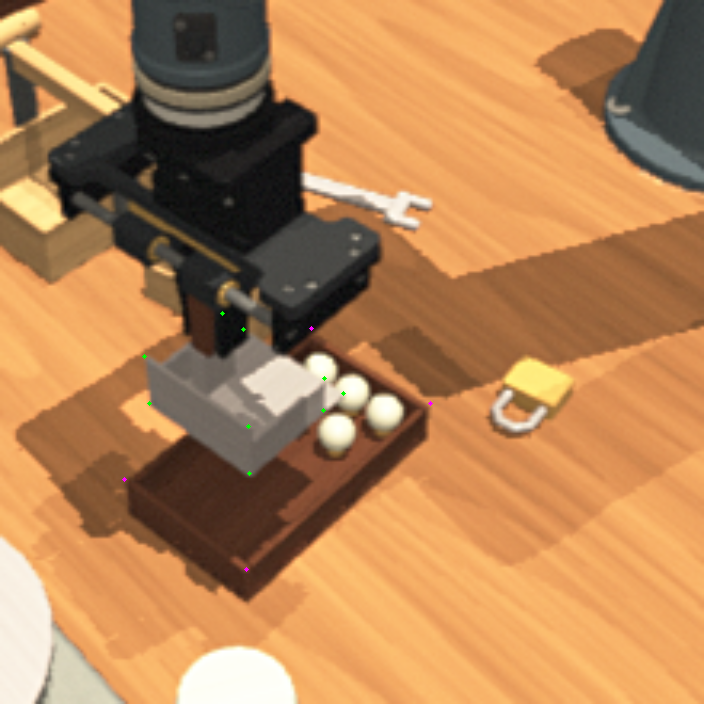

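The prediction fits to about 1 px, with scoop and tray offset the same way, so I'll lower it.

>>> jog_arm(
  rows=[
    {"dp": [3, 1, 0], "turn": [0, 0, 0], "grip": 0},
    {"dp": [3, 1, 10], "turn": [0, 0, 0], "grip": 0},
    {"dp": [3, 1, 25], "turn": [0, 0, 0], "grip": 0},
    {"dp": [3, 1, 45], "turn": [0, 0, 0], "grip": 0},
    {"dp": [3, 1, 60], "turn": [0, 0, 0], "grip": 0},
    {"dp": [3, 1, 70], "turn": [0, 0, 0], "grip": 0},
    {"dp": [3, 1, 80], "turn": [0, 0, 0], "grip": 0},
    {"dp": [3, 1, 88], "turn": [0, 0, 0], "grip": 0},
    {"dp": [3, 1, 94], "turn": [0, 0, 0], "grip": 0},
    {"dp": [3, 1, 96], "turn": [0, 0, 0], "grip": 0},
  ],
)

```text
time_s: 6.95
position: [0.6248, 0.0602, 0.101]
tcp_rot: [[0.991, 0.131, -0.001], [0.131, -0.991, 0.0], [-0.001, -0.0, -1.0]]
force: [-0.0, -0.2, -1.4]
opening: 0.181
```

>>> jog_arm(
  rows=[
    {"dp": [0, 0, 1], "turn": [0, 0, 0], "grip": 0},
  ],
)

```text
time_s: 7.05
position: [0.6252, 0.0601, 0.1006]
tcp_rot: [[0.991, 0.131, 0.0], [0.131, -0.991, -0.0], [0.0, 0.0, -1.0]]
force: [0.5, -0.8, -1.0]
opening: 0.181
```

```bash
python3 - <<'E'
from h import *
delta((.6235,.0612,.0955),down(7.5))
b,d=shot('scene','scene4')
cv2.imwrite('pics/s4z.png',cv2.resize(b[150:370,230:450,::-1],None,fx=2.7,fy=2.7))
E
```

```text
t 7.05 at [0.6252 0.0601 0.1006] yaw 7.55 F [ 0.5 -0.8 -1. ] open 0.181 j [-5. 40. 88.  0. 52. 78.]
dp [-1.5 -1.3  5.1] turn [ 0.   -0.02  0.05]
```

View pics/s4z.png

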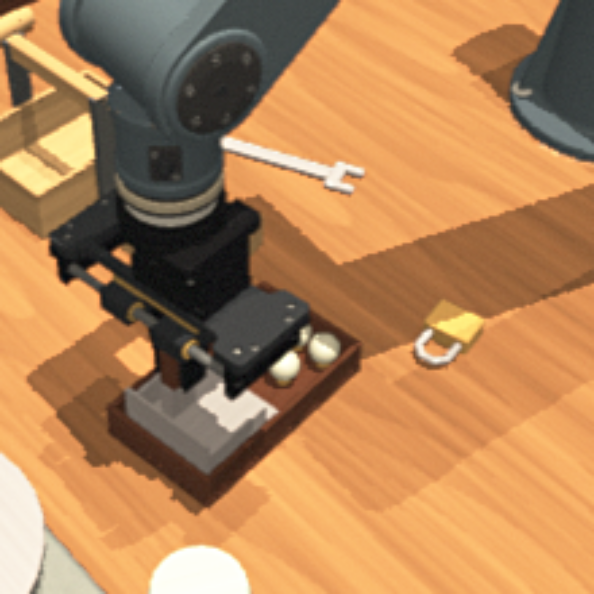

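The scoop is inside the tray's far half with no contact yet. I'll lower the last 5 mm.

>>> jog_arm(
  rows=[
    {"dp": [-1, -1, 2], "turn": [0, 0, 0], "grip": 0},
    {"dp": [-1, -1, 4], "turn": [0, 0, 0], "grip": 0},
    {"dp": [-1, -1, 5], "turn": [0, 0, 0], "grip": 0},
    {"dp": [-1, -1, 5], "turn": [0, 0, 0], "grip": 0},
  ],
)

```text
time_s: 7.5
position: [0.6238, 0.061, 0.0955]
tcp_rot: [[0.991, 0.131, -0.0], [0.131, -0.991, -0.0], [-0.0, 0.0, -1.0]]
force: [-0.3, -0.3, -2.2]
opening: 0.184
```

```bash
python3 - <<'E'
from h import *
c=np.array([.561,.053]);e=np.array([.9914,.1305])
delta((*(c+e*(-.088+.071)),.0955),down(7.5))
E
```

```text
t 7.5 at [0.6238 0.061  0.0955] yaw 7.56 F [-0.3 -0.3 -2.2] open 0.184 j [-5. 40. 88. -0. 52. 78.]
dp [-80.3  -0.3  -0. ] turn [0.   0.01 0.06]
```

>>> jog_arm(
  rows=[
    {"dp": [-8, 0, 0], "turn": [0, 0, 0], "grip": 0},
    {"dp": [-23, 0, 0], "turn": [0, 0, 0], "grip": 0},
    {"dp": [-39, 0, 0], "turn": [0, 0, 0], "grip": 0},
    {"dp": [-52, 0, 0], "turn": [0, 0, 0], "grip": 0},
    {"dp": [-62, 0, 0], "turn": [0, 0, 0], "grip": 0},
    {"dp": [-68, 0, 0], "turn": [0, 0, 0], "grip": 0},
  ],
)

```text
time_s: 8.1
position: [0.556, 0.052, 0.0958]
tcp_rot: [[0.991, 0.131, 0.001], [0.131, -0.991, 0.0], [0.001, 0.0, -1.0]]
force: [1.3, -0.3, -2.1]
opening: 0.18
```

```bash
python3 - <<'E'
from h import *
c=np.array([.561,.053]);e=np.array([.9914,.1305])
delta((*(c+e*(-.088+.071)),.0955),down(7.5))
b,d=shot('scene','scene5')
cv2.imwrite('pics/s5z.png',cv2.resize(b[170:350,250:430,::-1],None,fx=3.2,fy=3.2))
b,d=shot('top','top5')
cv2.imwrite('pics/t5z.png',cv2.resize(b[180:280,250:350,::-1],None,fx=5,fy=5))
E
```

```text
t 8.1 at [0.556  0.052  0.0958] yaw 7.54 F [ 1.3 -0.3 -2.1] open 0.18 j [-6. 36. 98.  0. 45. 76.]
dp [-11.9  -0.4   0.3] turn [ 0.   -0.06  0.04]
```

View pics/s5z.png

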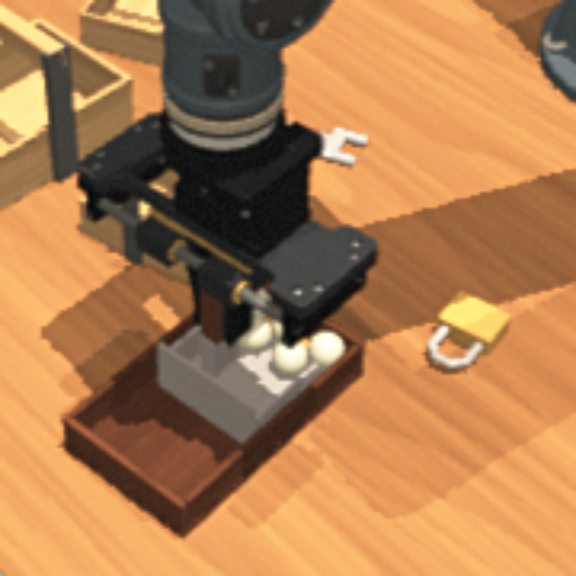

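View pics/t5z.png

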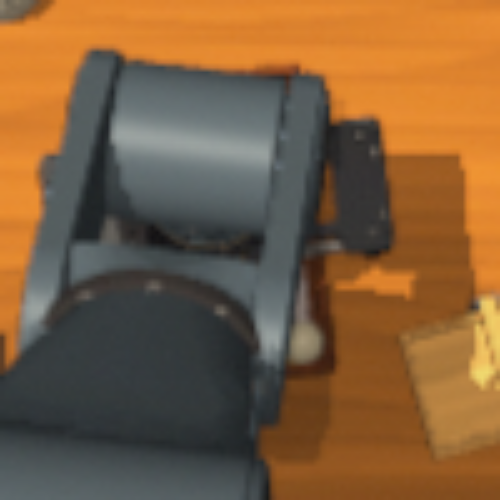

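In the scene crop, knobs lie on the pan at about (258,332) and (290,355), and one is ahead of the lip at (326,350). I'll go on to the near wall.

>>> jog_arm(
  rows=[
    {"dp": [-8, 0, 0], "turn": [0, 0, 0], "grip": 0},
    {"dp": [-13, 0, 0], "turn": [0, 0, 0], "grip": 0},
    {"dp": [-14, 0, 0], "turn": [0, 0, 0], "grip": 0},
    {"dp": [-14, 0, 0], "turn": [0, 0, 0], "grip": 0},
  ],
)

```text
time_s: 8.6
position: [0.5488, 0.0502, 0.0975]
tcp_rot: [[0.991, 0.13, 0.015], [0.13, -0.992, 0.0], [0.015, 0.002, -1.0]]
force: [5.8, 1.8, -0.8]
opening: 0.181
```

```bash
python3 - <<'E'
from h import *
c=np.array([.561,.053]);e=np.array([.9914,.1305])
delta((*(c+e*(-.089+.071)),.0955),down(7.5))
b,d=shot('scene','scene6')
cv2.imwrite('pics/s6z.png',cv2.resize(b[190:310,270:390,::-1],None,fx=5,fy=5,interpolation=cv2.INTER_CUBIC))
E
```

```text
t 8.6 at [0.5488 0.0502 0.0975] yaw 7.45 F [ 5.8  1.8 -0.8] open 0.181 j [ -6.  36. 100.   0.  44.  76.]
dp [-5.6 -1.2  1.9] turn [ 0.1  -0.83 -0.05]
```

View pics/s6z.png

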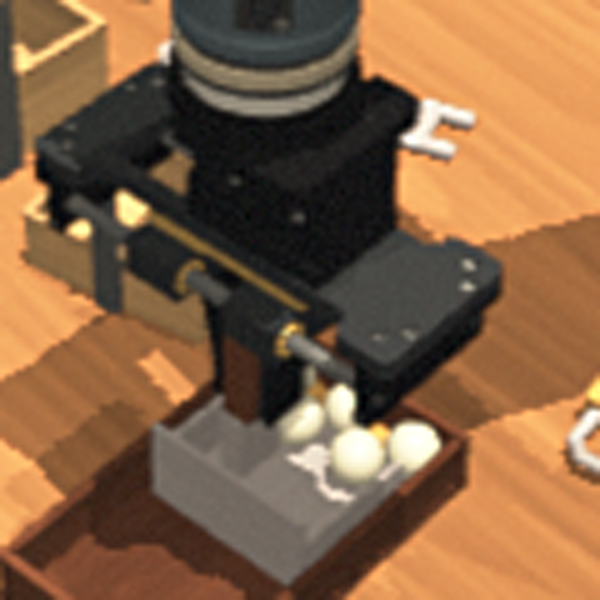

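Four knobs are visible on or near the pan, at about (298,425), (342,405), (357,455) and (413,445), with 5.8 N of resistance some 5 mm short of the wall. I'll back off a little and push again.

>>> jog_arm(
  rows=[
    {"dp": [8, 0, 2], "turn": [0, 0, 0], "grip": 0},
    {"dp": [12, 0, 2], "turn": [0, 0, 0], "grip": 0},
    {"dp": [12, 0, 2], "turn": [0, 0, 0], "grip": 0},
  ],
)

```text
time_s: 8.95
position: [0.5532, 0.0512, 0.0952]
tcp_rot: [[0.991, 0.133, -0.004], [0.133, -0.991, -0.001], [-0.004, 0.001, -1.0]]
force: [-4.5, -3.1, 14.3]
opening: 0.181
```

```bash
python3 - <<'E'
from h import *
c=np.array([.561,.053]);e=np.array([.9914,.1305])
delta((*(c+e*(-.089+.071)),.0955),down(7.5))
b,d=shot('scene','scene7')
cv2.imwrite('pics/s7z.png',cv2.resize(b[190:310,270:390,::-1],None,fx=5,fy=5,interpolation=cv2.INTER_CUBIC))
E
```

```text
t 8.95 at [0.5532 0.0512 0.0952] yaw 7.63 F [-4.5 -3.1 14.3] open 0.181 j [-6. 36. 99. -0. 45. 76.]
dp [-10.   -0.8  -0.3] turn [0.05 0.22 0.13]
```

View pics/s7z.png

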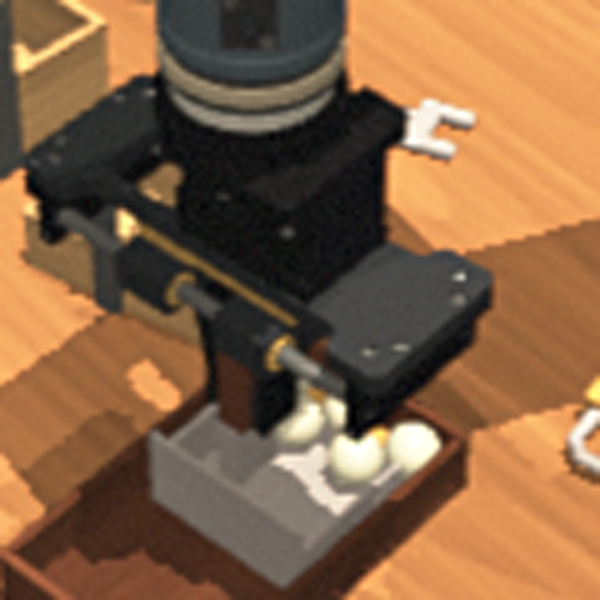

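>>> jog_arm(
  rows=[
    {"dp": [2, 0, -1.5], "turn": [0, 0, 0], "grip": 0},
    {"dp": [-10, 0, -1.5], "turn": [0, 0, 0], "grip": 0},
    {"dp": [-14, 0, -1.5], "turn": [0, 0, 0], "grip": 0},
    {"dp": [-14, 0, -1.5], "turn": [0, 0, 0], "grip": 0},
  ],
)

```text
time_s: 9.4
position: [0.5477, 0.0496, 0.0972]
tcp_rot: [[0.991, 0.13, 0.017], [0.13, -0.991, -0.001], [0.016, 0.003, -1.0]]
force: [8.1, 1.4, 1.8]
opening: 0.179
```

```bash
python3 - <<'E'
from h import *
c=np.array([.561,.053]);e=np.array([.9914,.1305])
delta((*(c+e*(-.089+.071)),.0955),down(7.5))
b,d=shot('scene','scene8')
cv2.imwrite('pics/s8z.png',cv2.resize(b[190:310,270:390,::-1],None,fx=5,fy=5,interpolation=cv2.INTER_CUBIC))
b,d=shot('top','top8')
cv2.imwrite('pics/t8z.png',cv2.resize(b[180:280,250:350,::-1],None,fx=5,fy=5,interpolation=cv2.INTER_CUBIC))
E
```

```text
t 9.4 at [0.5477 0.0496 0.0972] yaw 7.48 F [8.1 1.4 1.8] open 0.179 j [ -7.  36. 100.   0.  43.  76.]
dp [-4.4 -1.6  1.6] turn [ 0.15 -0.94 -0.02]
```

View pics/s8z.png

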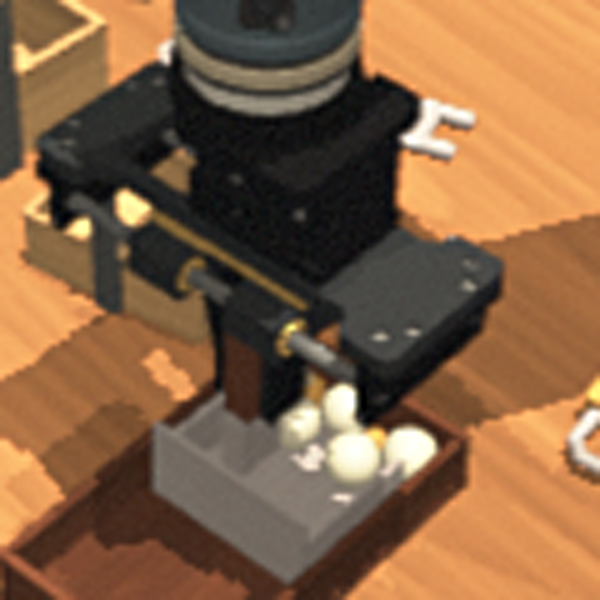

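View pics/t8z.png

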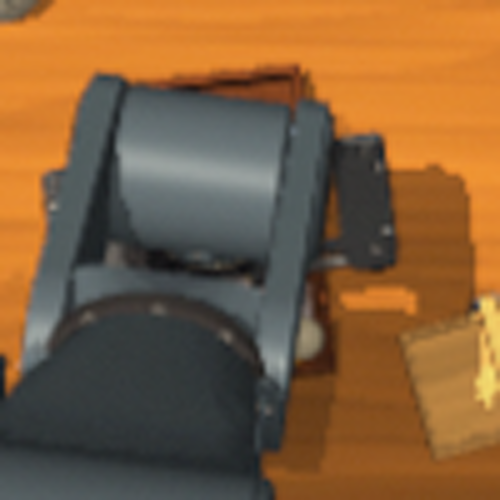

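All visible knobs are at or behind the lip now. I'll tilt the nose up about the heel to roll them back.

>>> jog_arm(
  rows=[
    {"dp": [4, 0, -1.5], "turn": [0, -3, 0], "grip": 0},
    {"dp": [9, 0, -2.5], "turn": [0, -6, 0], "grip": 0},
    {"dp": [13, 0, -3], "turn": [0, -9, 0], "grip": 0},
    {"dp": [17, 0, -3], "turn": [0, -12, 0], "grip": 0},
    {"dp": [21, 0, -3], "turn": [0, -15, 0], "grip": 0},
    {"dp": [21, 0, -3], "turn": [0, -15, 0], "grip": 0},
  ],
)

```text
time_s: 10.1
position: [0.564, 0.0525, 0.0976]
tcp_rot: [[0.958, 0.132, -0.254], [0.127, -0.991, -0.035], [-0.256, 0.001, -0.967]]
force: [1.6, -0.5, 0.8]
opening: 0.181
```

```bash
python3 - <<'E'
from h import *
delta((.561,.053,.0955),down(7.5))
b,d=shot('scene','scene9')
cv2.imwrite('pics/s9z.png',cv2.resize(b[190:310,270:390,::-1],None,fx=5,fy=5,interpolation=cv2.INTER_CUBIC))
E
```

```text
t 10.1 at [0.564  0.0525 0.0976] yaw 7.57 F [ 1.6 -0.5  0.8] open 0.181 j [-4. 42. 86. -3. 67. 80.]
dp [-2.3 -0.9  2.8] turn [ 0.07 14.83  0.08]
```

View pics/s9z.png

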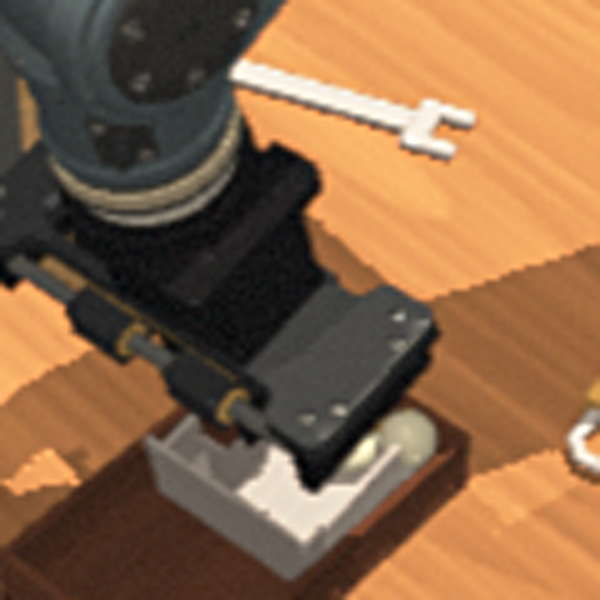

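>>> jog_arm(
  rows=[
    {"dp": [4, 0, -1], "turn": [0, -3, 0], "grip": 0},
    {"dp": [7, 0, -2], "turn": [0, -6, 0], "grip": 0},
    {"dp": [11, 0, -2.5], "turn": [0, -9, 0], "grip": 0},
    {"dp": [15, 0, -3], "turn": [0, -12, 0], "grip": 0},
    {"dp": [15, 0, -3], "turn": [0, -12, 0], "grip": 0},
  ],
)

```text
time_s: 10.65
position: [0.5758, 0.0549, 0.0964]
tcp_rot: [[0.882, 0.131, -0.453], [0.117, -0.991, -0.059], [-0.456, -0.001, -0.89]]
force: [-0.4, 0.1, -0.8]
opening: 0.181
```

```bash
python3 - <<'E'
from h import *
delta((.561,.053,.0955),down(7.5))
b,d=shot('scene','scene10')
cv2.imwrite('pics/s10z.png',cv2.resize(b[190:310,270:390,::-1],None,fx=5,fy=5,interpolation=cv2.INTER_CUBIC))
b,d=shot('top','top10')
cv2.imwrite('pics/t10z.png',cv2.resize(b[180:280,250:350,::-1],None,fx=5,fy=5,interpolation=cv2.INTER_CUBIC))
E
```

```text
t 10.65 at [0.5758 0.0549 0.0964] yaw 7.57 F [-0.4  0.1 -0.8] open 0.181 j [-3. 48. 75. -5. 84. 81.]
dp [-12.9  -0.    7.6] turn [-0.03 27.16  0.06]
```

View pics/s10z.png

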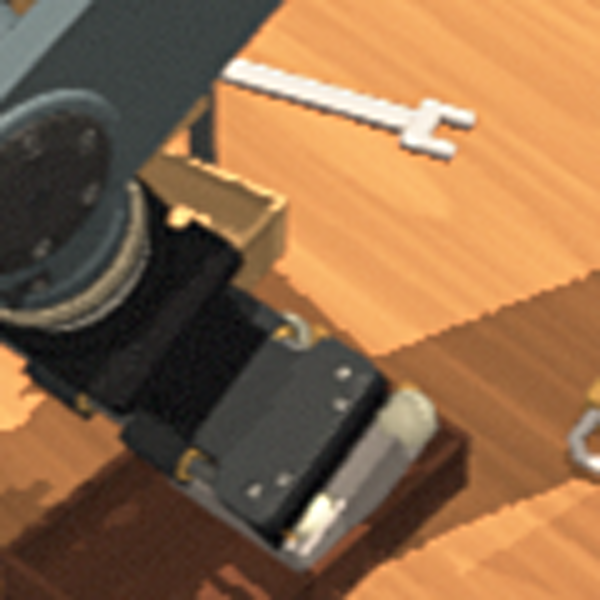

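View pics/t10z.png

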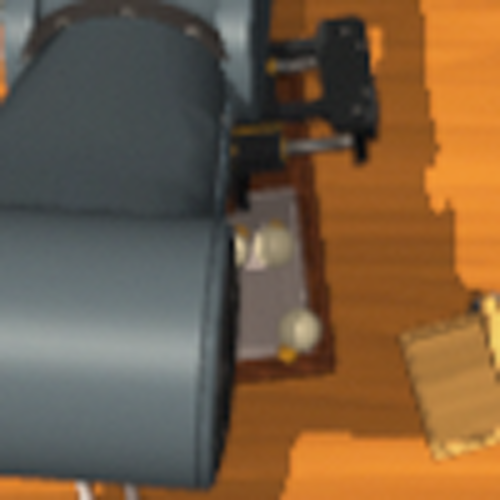

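Two knobs are at the back of the pan on the -y side (245–275,243 in the top crop) and one on the +y side (320,515 in the scene crop). Two more sit at the front corners against the wall edges. I'll lift slowly and see which ones stay.

>>> jog_arm(
  rows=[
    {"dp": [-3, 0, -5], "turn": [0, 0, 0], "grip": 0},
    {"dp": [-5, 0, -9], "turn": [0, 0, 0], "grip": 0},
    {"dp": [-7, 0, -13], "turn": [0, 0, 0], "grip": 0},
    {"dp": [-9, 0, -18], "turn": [0, 0, 0], "grip": 0},
    {"dp": [-12, 0, -23], "turn": [0, 0, 0], "grip": 0},
    {"dp": [-14, 0, -27], "turn": [0, 0, 0], "grip": 0},
    {"dp": [-18, 0, -35], "turn": [0, 0, 0], "grip": 0},
    {"dp": [-23, 0, -45], "turn": [0, 0, 0], "grip": 0},
    {"dp": [-28, 0, -54], "turn": [0, 0, 0], "grip": 0},
    {"dp": [-28, 0, -54], "turn": [0, 0, 0], "grip": 0},
  ],
)

```text
time_s: 11.75
position: [0.5773, 0.0546, 0.1599]
tcp_rot: [[0.885, 0.132, -0.447], [0.117, -0.991, -0.06], [-0.451, 0.001, -0.893]]
force: [-0.3, -0.3, -2.3]
opening: 0.184
```

```bash
python3 - <<'E'
from h import *
delta((.561,.053,.0955),down(7.5))
b,d=shot('scene','scene11')
cv2.imwrite('pics/s11z.png',cv2.resize(b[170:310,250:390,::-1],None,fx=4,fy=4,interpolation=cv2.INTER_CUBIC))
b,d=shot('top','top11')
cv2.imwrite('pics/t11z.png',cv2.resize(b[180:280,250:350,::-1],None,fx=5,fy=5,interpolation=cv2.INTER_CUBIC))
E
```

```text
t 11.75 at [0.5773 0.0546 0.1599] yaw 7.54 F [-0.3 -0.3 -2.3] open 0.184 j [-3. 44. 73. -5. 90. 80.]
dp [14.4 -0.6 64.9] turn [ 0.06 26.78  0.05]
```

View pics/s11z.png

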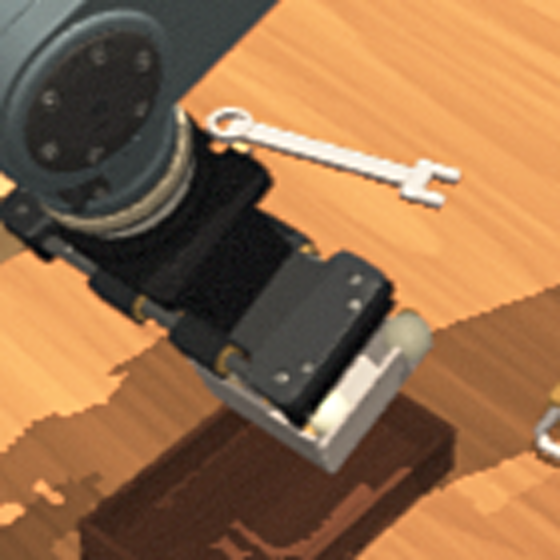

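View pics/t11z.png

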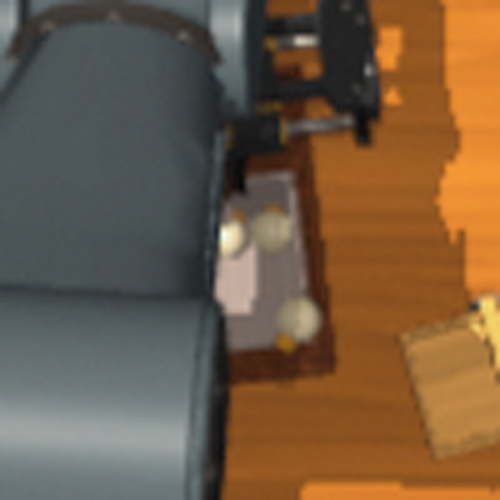

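All five knobs are in the scoop: three at the back and two held at the front corners by the side walls. Next I'll check clearances on the way to the carrier.

```bash
python3 - <<'E'
from h import *
P=cloud('top',np.load('pics/top0.npy'))
for n,(u0,u1,v0,v1) in dict(jar=(370,400,158,188),cab=(355,520,85,165),hammer=(455,490,195,290)).items():
    s=P[v0:v1,u0:u1]; k=s[...,2]>.012; print(n,s[k].min(0).round(3),s[k].max(0).round(3))
cs=np.array([.4977,-.2805]); y=np.radians(4.2); e=np.array([np.cos(y),np.sin(y)])
def tcp(th,lx,lz):  # nose-down th
    t=np.radians(th); dx=.071*np.cos(t)-.0894*np.sin(t); dz=.071*np.sin(t)+.0894*np.cos(t)
    return (*(cs+e*(lx+dx)),lz+dz)
for th,lx,lz in((-27,.034,.21),(-27,.034,.12),(-15,.034,.085),(0,.034,.08),(45,.034,.08)): print(th,np.round(tcp(th,lx,lz),4))
delta(tcp(-27,.034,.21),down(4.2,-27))
E
```

```text
jar [ 0.692 -0.27   0.012] [ 0.781 -0.178  0.088]
cab [ 0.745 -0.569  0.012] [ 0.941 -0.148  0.211]
hammer [ 0.382 -0.543  0.012] [ 0.661 -0.455  0.038]
-27 [ 0.6352 -0.2704  0.2574]
-27 [ 0.6352 -0.2704  0.1674]
-15 [ 0.6231 -0.2713  0.153 ]
0 [ 0.6024 -0.2728  0.1694]
45 [ 0.5186 -0.279   0.1934]
t 11.85 at [0.5763 0.0547 0.1584] yaw 7.55 F [ 0.   0.1 -3. ] open 0.183 j [-3. 44. 73. -5. 90. 80.]
dp [-31.  330.  -95.3] turn [ 1.53 -0.06  2.98]
```

>>> jog_arm(
  rows=[
    {"dp": [-1, 0, -2], "turn": [0, 0, 0], "grip": 0},
    {"dp": [-4, 0, -8], "turn": [0, 0, 0], "grip": 0},
    {"dp": [-8, 0, -17], "turn": [0, 0, 0], "grip": 0},
    {"dp": [-14, 0, -28], "turn": [0, 0, 0], "grip": 0},
    {"dp": [-20, 0, -40], "turn": [0, 0, 0], "grip": 0},
    {"dp": [-27, 0, -53], "turn": [0, 0, 0], "grip": 0},
    {"dp": [-34, 0, -66], "turn": [0, 0, 0], "grip": 0},
    {"dp": [-40, 0, -78], "turn": [0, 0, 0], "grip": 0},
    {"dp": [-44, 0, -86], "turn": [0, 0, 0], "grip": 0},
    {"dp": [-45, 0, -89], "turn": [0, 0, 0], "grip": 0},
  ],
)

```text
time_s: 12.85
position: [0.5769, 0.0547, 0.2591]
tcp_rot: [[0.884, 0.132, -0.448], [0.117, -0.991, -0.06], [-0.452, 0.0, -0.892]]
force: [0.2, -0.2, -1.7]
opening: 0.182
```

```bash
cat >> h.py <<'E'
cs=np.array([.4977,-.2805]); _y=np.radians(4.2); e=np.array([np.cos(_y),np.sin(_y)])
def tcp(th,lx,lz):
    t=np.radians(th); dx=.071*np.cos(t)-.0894*np.sin(t); dz=.071*np.sin(t)+.0894*np.cos(t)
    return (*(cs+e*(lx+dx)),lz+dz)
E
python3 -c "
from h import *
delta(tcp(-27,.034,.21),down(4.2,-27))"
```

```text
t 12.85 at [0.5769 0.0547 0.2591] yaw 7.55 F [ 0.2 -0.2 -1.7] open 0.182 j [ -3.  38.  68.  -5. 100.  80.]
dp [ 14.2 330.   -5.1] turn [ 1.54 -0.13  2.98]
```

>>> jog_arm(
  rows=[
    {"dp": [0, 1, 0], "turn": [0, 0, 0], "grip": 0},
    {"dp": [0, 4, 0], "turn": [0, 0, 0], "grip": 0},
    {"dp": [0, 9, 0], "turn": [0, 0, 0], "grip": 0},
    {"dp": [1, 16, 0], "turn": [0, 0, 0], "grip": 0},
    {"dp": [1, 25, 0], "turn": [0.1, 0, 0.2], "grip": 0},
    {"dp": [2, 36, 0], "turn": [0.2, 0, 0.4], "grip": 0},
    {"dp": [2, 48, -1], "turn": [0.3, 0, 0.6], "grip": 0},
    {"dp": [3, 60, -1], "turn": [0.4, 0, 0.8], "grip": 0},
    {"dp": [3, 73, -1], "turn": [0.5, 0, 1], "grip": 0},
    {"dp": [4, 86, -1], "turn": [0.6, 0, 1.2], "grip": 0},
  ],
)

```text
time_s: 13.85
position: [0.5919, -0.0314, 0.2567]
tcp_rot: [[0.886, 0.107, -0.451], [0.096, -0.994, -0.049], [-0.454, 0.0, -0.891]]
force: [0.1, 0.1, -3.0]
opening: 0.179
```

>>> jog_arm(
  rows=[
    {"dp": [0, 13, 0], "turn": [0, 0, 0.2], "grip": 0},
    {"dp": [1, 26, 0], "turn": [0.1, 0, 0.4], "grip": 0},
    {"dp": [1, 39, 0], "turn": [0.2, 0, 0.6], "grip": 0},
    {"dp": [2, 52, 0], "turn": [0.3, 0, 0.8], "grip": 0},
    {"dp": [2, 65, -1], "turn": [0.4, 0, 1], "grip": 0},
    {"dp": [3, 78, -1], "turn": [0.5, 0, 1.2], "grip": 0},
    {"dp": [3, 91, -1], "turn": [0.6, 0, 1.3], "grip": 0},
    {"dp": [4, 104, -1], "turn": [0.7, 0, 1.4], "grip": 0},
    {"dp": [4, 117, -1], "turn": [0.8, 0, 1.5], "grip": 0},
    {"dp": [5, 130, -1], "turn": [0.8, 0, 1.6], "grip": 0},
  ],
)

```text
time_s: 14.85
position: [0.6107, -0.1598, 0.2554]
tcp_rot: [[0.888, 0.077, -0.453], [0.068, -0.997, -0.035], [-0.454, 0.0, -0.891]]
force: [-0.4, -0.5, -2.6]
opening: 0.185
```

```bash
python3 -c "
from h import *
delta(tcp(-27,.034,.21),down(4.2,-27))"
```

```text
t 14.85 at [ 0.6107 -0.1598  0.2554] yaw 4.4 F [-0.4 -0.5 -2.6] open 0.185 j [-20.  42.  60. -11. 102.  66.]
dp [ 13.2 112.1  -9. ] turn [0.11 0.01 0.17]
```

>>> jog_arm(
  rows=[
    {"dp": [1, 13, -1], "turn": [0, 0, 0.1], "grip": 0},
    {"dp": [3, 26, -2], "turn": [0, 0, 0.1], "grip": 0},
    {"dp": [5, 39, -3], "turn": [0, 0, 0.2], "grip": 0},
    {"dp": [7, 52, -4], "turn": [0, 0, 0.2], "grip": 0},
    {"dp": [8, 65, -5], "turn": [0, 0, 0.2], "grip": 0},
    {"dp": [9, 77, -6], "turn": [0, 0, 0.2], "grip": 0},
    {"dp": [10, 87, -7], "turn": [0, 0, 0.2], "grip": 0},
    {"dp": [11, 96, -8], "turn": [0, 0, 0.2], "grip": 0},
    {"dp": [12, 103, -8], "turn": [0, 0, 0.2], "grip": 0},
    {"dp": [13, 108, -8], "turn": [0, 0, 0.2], "grip": 0},
  ],
)

```text
time_s: 15.85
position: [0.6343, -0.2658, 0.2566]
tcp_rot: [[0.889, 0.074, -0.453], [0.065, -0.997, -0.035], [-0.454, 0.002, -0.891]]
force: [-0.3, 0.9, -2.2]
opening: 0.186
```

>>> jog_arm(
  rows=[
    {"dp": [0, 3, 0], "turn": [0, 0, 0], "grip": 0},
    {"dp": [0, 3, 0], "turn": [0, 0, 0], "grip": 0},
  ],
)

```text
time_s: 16.05
position: [0.6343, -0.2684, 0.2565]
tcp_rot: [[0.889, 0.074, -0.453], [0.065, -0.997, -0.035], [-0.454, 0.002, -0.891]]
force: [0.4, -1.1, -3.5]
opening: 0.181
```

```bash
python3 - <<'E'
from h import *
delta(tcp(-27,.034,.12),down(4.2,-27))
b,d=shot('scene','scene12')
cv2.imwrite('pics/s12z.png',cv2.resize(b[80:260,150:370,::-1],None,fx=3,fy=3,interpolation=cv2.INTER_CUBIC))
b,d=shot('top','top12')
cv2.imwrite('pics/t12z.png',cv2.resize(b[170:300,340:480,::-1],None,fx=4,fy=4,interpolation=cv2.INTER_CUBIC))
E
```

```text
t 16.05 at [ 0.6343 -0.2684  0.2565] yaw 4.18 F [ 0.4 -1.1 -3.5] open 0.181 j [-26.  47.  50. -14. 106.  58.]
dp [41.1  1.9 79. ] turn [ 0.11  0.01 -0.02]
```

View pics/s12z.png

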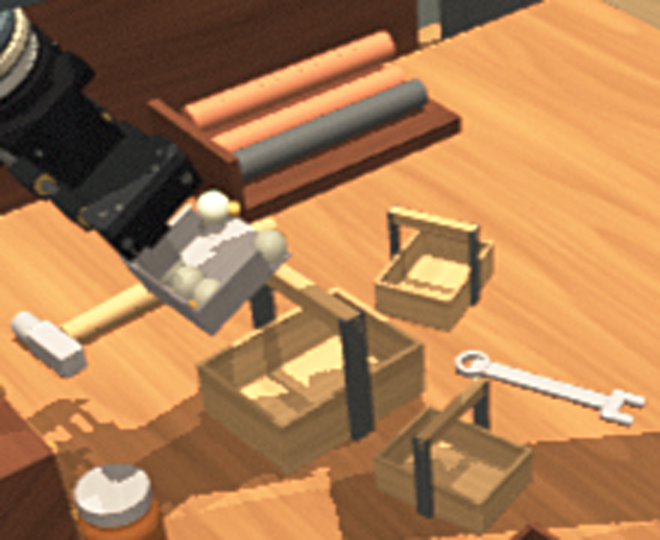

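View pics/t12z.png

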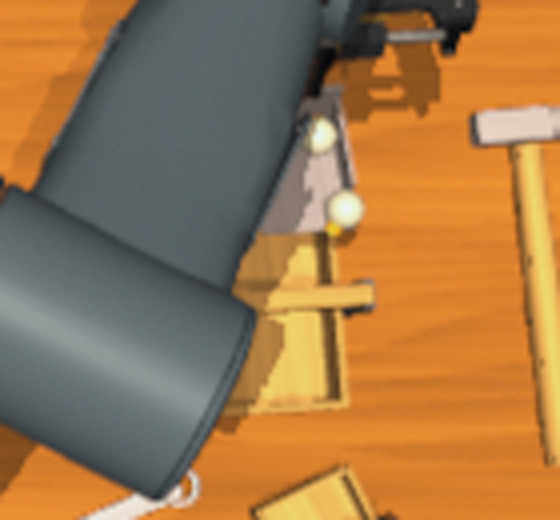

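```bash
python3 - <<'E'
from h import *
R=np.array([[e[0],-e[1]],[e[1],e[0]]])
for n,u,v in(('top',426.2,222),('scene',239.3,160.7),('scene',221,149)):
    for z in(.205,.215,.225):
        X=plane(n,u,v,z); print(n,z,(R.T@(X[:2]-cs)*1000).round(1))
E
```

```text
top 0.205 [ 54.  -36.9]
top 0.215 [ 52.9 -34.6]
top 0.225 [ 51.7 -32.2]
scene 0.205 [46.2 29.1]
scene 0.215 [54.5 41.5]
scene 0.225 [62.8 54. ]
scene 0.205 [ 46.8 -41.1]
scene 0.215 [ 55.  -27.6]
scene 0.225 [ 63.3 -14. ]
```

The front balls are at about y ±35 mm and x +54 mm in the carrier's frame, inside its ±55 mm opening. I'll lower it.

>>> jog_arm(
  rows=[
    {"dp": [1, 0, 2], "turn": [0, 0, 0], "grip": 0},
    {"dp": [4, 0, 7], "turn": [0, 0, 0], "grip": 0},
    {"dp": [8, 1, 15], "turn": [0, 0, 0], "grip": 0},
    {"dp": [13, 1, 25], "turn": [0, 0, 0], "grip": 0},
    {"dp": [19, 1, 36], "turn": [0, 0, 0], "grip": 0},
    {"dp": [25, 2, 48], "turn": [0, 0, 0], "grip": 0},
    {"dp": [31, 2, 59], "turn": [0, 0, 0], "grip": 0},
    {"dp": [36, 2, 69], "turn": [0, 0, 0], "grip": 0},
    {"dp": [40, 2, 76], "turn": [0, 0, 0], "grip": 0},
    {"dp": [41, 2, 79], "turn": [0, 0, 0], "grip": 0},
  ],
)

```text
time_s: 17.15
position: [0.6349, -0.2701, 0.1662]
tcp_rot: [[0.888, 0.074, -0.454], [0.066, -0.997, -0.035], [-0.455, 0.001, -0.89]]
force: [0.3, -0.2, -2.8]
opening: 0.179
```

```bash
python3 - <<'E'
from h import *
for t,lz in ((-23,.11),(-19,.1),(-15,.09)): delta(tcp(t,.034,lz),down(4.2,t))
E
```

```text
t 17.15 at [ 0.6349 -0.2701  0.1662] yaw 4.22 F [ 0.3 -0.2 -2.8] open 0.179 j [-27.  51.  55. -14.  98.  60.]
dp [-2.2  0.3  2.9] turn [0.07 4.08 0.02]
t 17.15 at [ 0.6349 -0.2701  0.1662] yaw 4.22 F [ 0.3 -0.2 -2.8] open 0.179 j [-27.  51.  55. -14.  98.  60.]
dp [-4.4  0.3  7.6] turn [0.07 8.08 0.02]
t 17.15 at [ 0.6349 -0.2701  0.1662] yaw 4.22 F [ 0.3 -0.2 -2.8] open 0.179 j [-27.  51.  55. -14.  98.  60.]
dp [-6.8  0.3 12.7] turn [ 0.07 12.08  0.03]
```

>>> jog_arm(
  rows=[
    {"dp": [-1, 0, 1], "turn": [0, 2, 0], "grip": 0},
    {"dp": [-2, 0, 3], "turn": [0, 4, 0], "grip": 0},
    {"dp": [-3, 0, 5], "turn": [0, 6, 0], "grip": 0},
    {"dp": [-4.5, 0, 8], "turn": [0, 8, 0], "grip": 0},
    {"dp": [-6, 0, 10], "turn": [0, 10, 0], "grip": 0},
    {"dp": [-7, 0, 12.5], "turn": [0, 12, 0], "grip": 0},
    {"dp": [-7, 0, 12.5], "turn": [0, 12, 0], "grip": 0},
  ],
)

```text
time_s: 17.85
position: [0.6224, -0.2715, 0.1607]
tcp_rot: [[0.963, 0.073, -0.258], [0.07, -0.997, -0.021], [-0.259, 0.002, -0.966]]
force: [-0.0, -0.6, -2.7]
opening: 0.184
```

```bash
python3 - <<'E'
from h import *
for t,lz in ((-5,.083),(0,.08),(5,.08),(10,.08),(15,.08),(20,.08),(25,.08)): delta(tcp(t,.034,lz),down(4.2,t))
b,d=shot('scene','scene13')
cv2.imwrite('pics/s13z.png',cv2.resize(b[100:260,180:340,::-1],None,fx=3.5,fy=3.5,interpolation=cv2.INTER_CUBIC))
E
```

```text
t 17.85 at [ 0.6224 -0.2715  0.1607] yaw 4.16 F [-0.  -0.6 -2.7] open 0.184 j [-29.  45.  66.  -8.  82.  59.]
dp [-13.4  -0.2  -1.8] turn [ 0.13 10.03 -0.02]
t 17.85 at [ 0.6224 -0.2715  0.1607] yaw 4.16 F [-0.  -0.6 -2.7] open 0.184 j [-29.  45.  66.  -8.  82.  59.]
dp [-21.6  -0.2  -3.2] turn [ 0.13 15.03 -0.02]
t 17.85 at [ 0.6224 -0.2715  0.1607] yaw 4.16 F [-0.  -0.6 -2.7] open 0.184 j [-29.  45.  66.  -8.  82.  59.]
dp [-30.9  -0.1  -6.8] turn [ 1.300e-01  2.003e+01 -1.000e-02]
t 17.85 at [ 0.6224 -0.2715  0.1607] yaw 4.16 F [-0.  -0.6 -2.7] open 0.184 j [-29.  45.  66.  -8.  82.  59.]
dp [-40.5  -0.1  -9.5] turn [ 1.400e-01  2.503e+01 -1.000e-02]
t 17.85 at [ 0.6224 -0.2715  0.1607] yaw 4.16 F [-0.  -0.6 -2.7] open 0.184 j [-29.  45.  66.  -8.  82.  59.]
dp [-50.2  -0.1 -11.4] turn [ 0.14 30.03 -0.  ]
t 17.85 at [ 0.6224 -0.2715  0.1607] yaw 4.16 F [-0.  -0.6 -2.7] open 0.184 j [-29.  45.  66.  -8.  82.  59.]
dp [-60.1  -0.1 -12.4] turn [1.400e-01 3.503e+01 1.000e-02]
t 17.85 at [ 0.6224 -0.2715  0.1607] yaw 4.16 F [-0.  -0.6 -2.7] open 0.184 j [-29.  45.  66.  -8.  82.  59.]
dp [-70.1  -0.1 -12.6] turn [1.400e-01 4.003e+01 1.000e-02]
```

View pics/s13z.png

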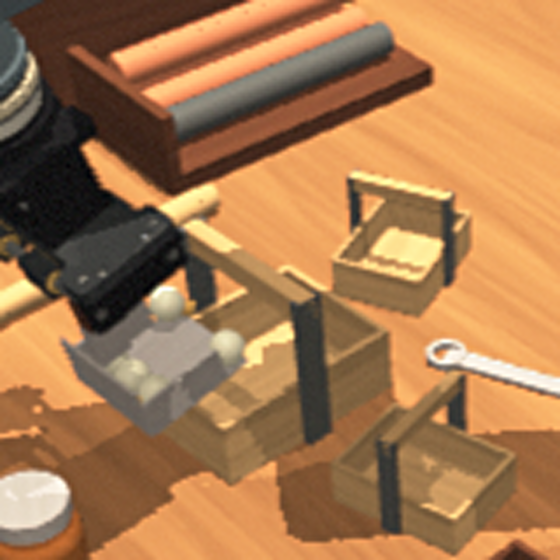

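The lip is over the carrier's far half, clear of the bar, with the knobs still in the pan. I'll pour slowly.

>>> jog_arm(
  rows=[
    {"dp": [-6, 0, 0], "turn": [0, 5, 0], "grip": 0},
    {"dp": [-13, 0, -2], "turn": [0, 10, 0], "grip": 0},
    {"dp": [-18, 0, -3], "turn": [0, 13, 0], "grip": 0},
    {"dp": [-24, 0, -4], "turn": [0, 16, 0], "grip": 0},
    {"dp": [-31, 0, -7], "turn": [0, 20, 0], "grip": 0},
    {"dp": [-38, 0, -9], "turn": [0, 24, 0], "grip": 0},
    {"dp": [-46, 0, -11], "turn": [0, 28, 0], "grip": 0},
    {"dp": [-54, 0, -12], "turn": [0, 32, 0], "grip": 0},
    {"dp": [-62, 0, -12.5], "turn": [0, 36, 0], "grip": 0},
    {"dp": [-70, 0, -12.5], "turn": [0, 40, 0], "grip": 0},
  ],
)

```text
time_s: 18.9
position: [0.5595, -0.2761, 0.1909]
tcp_rot: [[0.902, 0.076, 0.424], [0.07, -0.997, 0.029], [0.425, 0.003, -0.905]]
force: [-0.1, 0.6, -1.2]
opening: 0.181
```

```bash
python3 - <<'E'
from h import *
for t,lz in ((30,.08),(35,.08),(40,.08),(45,.08),(50,.08)): delta(tcp(t,.034,lz),down(4.2,t))
b,d=shot('scene','scene14')
cv2.imwrite('pics/s14z.png',cv2.resize(b[100:260,180:340,::-1],None,fx=3.5,fy=3.5,interpolation=cv2.INTER_CUBIC))
E
```

```text
t 18.9 at [ 0.5595 -0.2761  0.1909] yaw 4.47 F [-0.1  0.6 -1.2] open 0.181 j [-46.  28. 101.  32.  38.  17.]
dp [-9.3 -0.2 -6.6] turn [0.09 4.83 0.25]
t 18.9 at [ 0.5595 -0.2761  0.1909] yaw 4.47 F [-0.1  0.6 -1.2] open 0.181 j [-46.  28. 101.  32.  38.  17.]
dp [-17.8  -0.2 -11.7] turn [0.08 9.83 0.25]
t 18.9 at [ 0.5595 -0.2761  0.1909] yaw 4.47 F [-0.1  0.6 -1.2] open 0.181 j [-46.  28. 101.  32.  38.  17.]
dp [-26.7  -0.2 -16.1] turn [ 0.07 14.83  0.25]
t 18.9 at [ 0.5595 -0.2761  0.1909] yaw 4.47 F [-0.1  0.6 -1.2] open 0.181 j [-46.  28. 101.  32.  38.  17.]
dp [-36.   -0.2 -19.7] turn [ 0.06 19.83  0.26]
t 18.9 at [ 0.5595 -0.2761  0.1909] yaw 4.47 F [-0.1  0.6 -1.2] open 0.181 j [-46.  28. 101.  32.  38.  17.]
dp [-45.6  -0.3 -22.5] turn [ 0.05 24.83  0.26]
```

View pics/s14z.png

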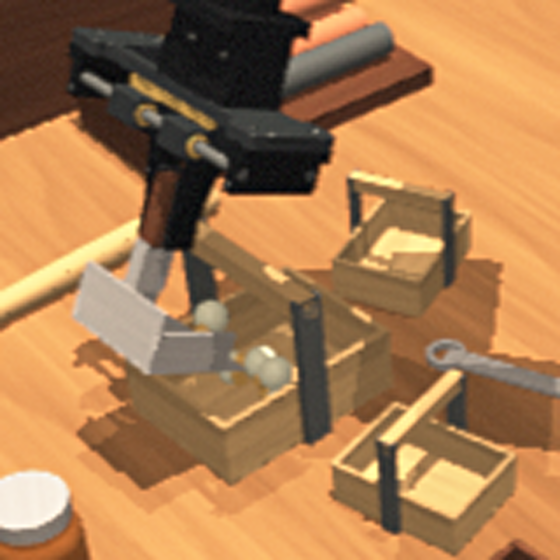

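Several knobs are already in the carrier at about (265,362) and one is at the lip (210,318). I'll tip further.

>>> jog_arm(
  rows=[
    {"dp": [-5, 0, -4], "turn": [0, 3, 0], "grip": 0},
    {"dp": [-11, 0, -8], "turn": [0, 6, 0], "grip": 0},
    {"dp": [-18, 0, -12], "turn": [0, 10, 0], "grip": 0},
    {"dp": [-25, 0, -15], "turn": [0, 14, 0], "grip": 0},
    {"dp": [-32, 0, -18], "turn": [0, 18, 0], "grip": 0},
    {"dp": [-36, 0, -20], "turn": [0, 20, 0], "grip": 0},
    {"dp": [-36, 0, -20], "turn": [0, 20, 0], "grip": 0},
  ],
)

```text
time_s: 19.65
position: [0.5179, -0.2795, 0.1923]
tcp_rot: [[0.706, 0.074, 0.705], [0.053, -0.997, 0.052], [0.707, 0.0, -0.708]]
force: [0.5, -0.6, -1.4]
opening: 0.185
```

```bash
python3 - <<'E'
from h import *
delta(tcp(45,.034,.08),down(4.2,45))
b,d=shot('scene','scene15')
cv2.imwrite('pics/s15z.png',cv2.resize(b[100:260,180:340,::-1],None,fx=3.5,fy=3.5,interpolation=cv2.INTER_CUBIC))
b,d=shot('top','top15')
cv2.imwrite('pics/t15z.png',cv2.resize(b[170:300,340:480,::-1],None,fx=4,fy=4,interpolation=cv2.INTER_CUBIC))
E
```

```text
t 19.65 at [ 0.5179 -0.2795  0.1923] yaw 4.27 F [ 0.5 -0.6 -1.4] open 0.185 j [-59.  29. 116.  78.  40. -38.]
dp [ 1.3 -0.4 -0.3] turn [-0.02  0.05  0.05]
```

View pics/s15z.png

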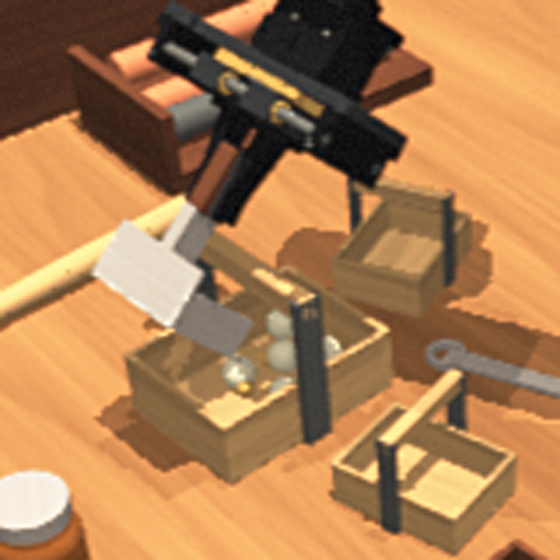

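View pics/t15z.png

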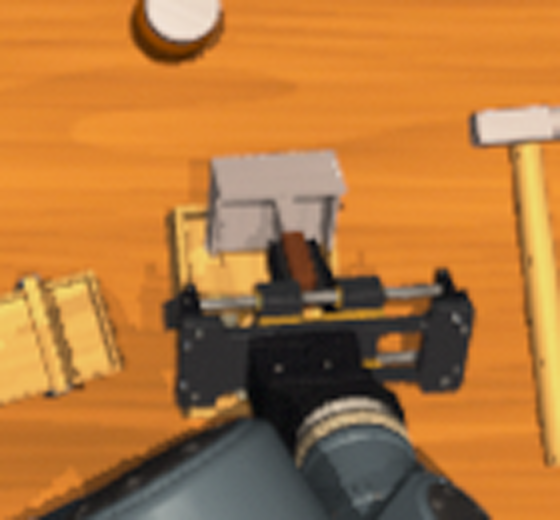

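Four or more knobs are in the carrier and the pan is empty. I'll level the scoop and withdraw it.

```bash
python3 - <<'E'
from h import *
for t,lx,lz in ((36,.034,.085),(27,.036,.095),(18,.04,.11),(9,.045,.13),(0,.05,.15)): delta(tcp(t,lx,lz),down(4.2,t))
E
```

```text
t 19.75 at [ 0.519  -0.2797  0.1931] yaw 4.48 F [ 0.3  0.5 -2.1] open 0.182 j [-58.  29. 116.  78.  40. -38.]
dp [16.6 -0.7  8.2] turn [ 0.05 -9.    0.19]
t 19.75 at [ 0.519  -0.2797  0.1931] yaw 4.48 F [ 0.3  0.5 -2.1] open 0.182 j [-58.  29. 116.  78.  40. -38.]
dp [36.2 -0.6 16.7] turn [  0.06 -18.     0.19]
t 19.75 at [ 0.519  -0.2797  0.1931] yaw 4.48 F [ 0.3  0.5 -2.1] open 0.182 j [-58.  29. 116.  78.  40. -38.]
dp [58.3 -0.6 24.5] turn [  0.08 -27.     0.18]
t 19.75 at [ 0.519  -0.2797  0.1931] yaw 4.48 F [ 0.3  0.5 -2.1] open 0.182 j [-58.  29. 116.  78.  40. -38.]
dp [82.1 -0.5 30.8] turn [  0.09 -36.     0.18]
t 19.75 at [ 0.519  -0.2797  0.1931] yaw 4.48 F [ 0.3  0.5 -2.1] open 0.182 j [-58.  29. 116.  78.  40. -38.]
dp [103.2  -0.4  37.7] turn [  0.11 -45.     0.17]
```

>>> jog_arm(
  rows=[
    {"dp": [8, 0, 4], "turn": [0, -4.5, 0], "grip": 0},
    {"dp": [16.5, 0, 8], "turn": [0, -9, 0], "grip": 0},
    {"dp": [26, 0, 12.5], "turn": [0, -13.5, 0], "grip": 0},
    {"dp": [36, 0, 16.5], "turn": [0, -18, 0], "grip": 0},
    {"dp": [47, 0, 20.5], "turn": [0, -22.5, 0], "grip": 0},
    {"dp": [58, 0, 24.5], "turn": [0, -27, 0], "grip": 0},
    {"dp": [70, 0, 28], "turn": [0, -31.5, 0], "grip": 0},
    {"dp": [82, 0, 31], "turn": [0, -36, 0], "grip": 0},
    {"dp": [93, 0, 34.5], "turn": [0, -40.5, 0], "grip": 0},
    {"dp": [103, 0, 38], "turn": [0, -45, 0], "grip": 0},
  ],
)

```text
time_s: 20.75
position: [0.6193, -0.271, 0.2407]
tcp_rot: [[0.997, 0.074, -0.002], [0.074, -0.997, -0.006], [-0.002, 0.006, -1.0]]
force: [0.8, -0.5, -1.3]
opening: 0.183
```

```bash
python3 - <<'E'
from h import *
delta((.523,.290,.24),down(12))
b,d=shot('scene','scene16')
cv2.imwrite('pics/s16z.png',cv2.resize(b[100:260,180:340,::-1],None,fx=3.5,fy=3.5,interpolation=cv2.INTER_CUBIC))
b,d=shot('top','top16')
cv2.imwrite('pics/t16z.png',cv2.resize(b[170:300,340:480,::-1],None,fx=4,fy=4,interpolation=cv2.INTER_CUBIC))
E
```

```text
t 20.75 at [ 0.6193 -0.271   0.2407] yaw 4.24 F [ 0.8 -0.5 -1.3] open 0.183 j [-33.  34.  74.  -0.  72.  53.]
dp [ -54.6 -566.6   -2.3] turn [ 0.31  0.15 -7.76]
```

View pics/s16z.png

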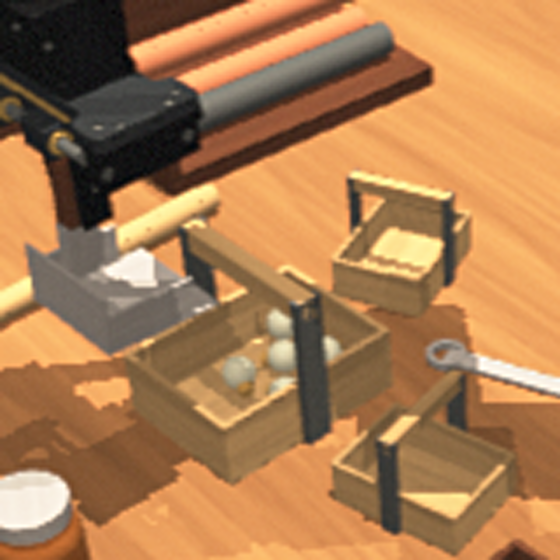

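View pics/t16z.png

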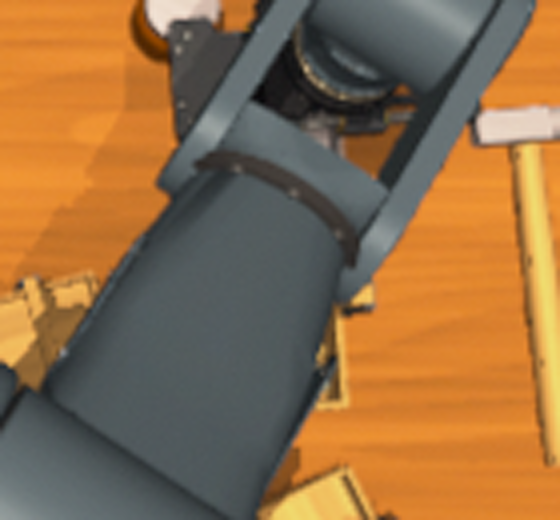

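All five knobs are in the carrier and the pan is empty. I'll take the scoop back to its own spot.

>>> jog_arm(
  rows=[
    {"dp": [-2, -20, 0], "turn": [0, 0, 0], "grip": 0},
    {"dp": [-6, -60, 0], "turn": [0, 0, -1], "grip": 0},
    {"dp": [-10, -105, 0], "turn": [0, 0, -2], "grip": 0},
    {"dp": [-15, -150, 0], "turn": [0, 0, -3], "grip": 0},
    {"dp": [-19, -195, 0], "turn": [0, 0, -4], "grip": 0},
    {"dp": [-23, -240, 0], "turn": [0, 0, -5], "grip": 0},
    {"dp": [-28, -285, 0], "turn": [0, 0, -6], "grip": 0},
    {"dp": [-32, -330, 0], "turn": [0, 0, -7], "grip": 0},
    {"dp": [-36, -375, 0], "turn": [0, 0, -7.8], "grip": 0},
    {"dp": [-41, -420, 0], "turn": [0, 0, -7.8], "grip": 0},
  ],
)

```text
time_s: 21.85
position: [0.5447, 0.146, 0.2384]
tcp_rot: [[0.978, 0.208, 0.001], [0.208, -0.978, -0.002], [0.001, 0.003, -1.0]]
force: [0.4, 0.3, -0.5]
opening: 0.179
```

>>> jog_arm(
  rows=[
    {"dp": [-25, -40, 0], "turn": [0, 0, 0], "grip": 0},
    {"dp": [-35, -75, 0], "turn": [0, 0, 0], "grip": 0},
    {"dp": [-35, -105, 0], "turn": [0, 0, 0], "grip": 0},
    {"dp": [-35, -125, 0], "turn": [0, 0, 0], "grip": 0},
    {"dp": [-35, -135, 0], "turn": [0, 0, 0], "grip": 0},
    {"dp": [-35, -138, 0], "turn": [0, 0, 0], "grip": 0},
  ],
)

```text
time_s: 22.45
position: [0.482, 0.2726, 0.2379]
tcp_rot: [[0.978, 0.21, 0.001], [0.21, -0.978, -0.002], [0.0, 0.002, -1.0]]
force: [-0.3, -0.0, -2.2]
opening: 0.183
```

```bash
python3 - <<'E'
from h import *
delta((.523,.290,.089),down(12))
E
```

```text
t 22.45 at [0.482  0.2726 0.2379] yaw 12.12 F [-0.3 -0.  -2.2] open 0.183 j [18. 24. 92. -0. 63. 96.]
dp [ 43.7  -8.8 148.9] turn [ 0.14 -0.02  0.12]
```

>>> jog_arm(
  rows=[
    {"dp": [15, -3, 15], "turn": [0, 0, 0], "grip": 0},
    {"dp": [30, -6, 45], "turn": [0, 0, 0], "grip": 0},
    {"dp": [42, -9, 85], "turn": [0, 0, 0], "grip": 0},
    {"dp": [43.5, -9, 115], "turn": [0, 0, 0], "grip": 0},
    {"dp": [43.5, -9, 132], "turn": [0, 0, 0], "grip": 0},
    {"dp": [43.5, -9, 138], "turn": [0, 0, 0], "grip": 0},
    {"dp": [43.5, -9, 140], "turn": [0, 0, 0], "grip": 0},
    {"dp": [43.5, -9, 140], "turn": [0, 0, 0], "grip": 0},
  ],
)

```text
time_s: 23.25
position: [0.5241, 0.2893, 0.0984]
tcp_rot: [[0.978, 0.208, 0.002], [0.208, -0.978, -0.002], [0.001, 0.002, -1.0]]
force: [-0.2, -0.5, -0.8]
opening: 0.178
```

```bash
python3 - <<'E'
from h import *
delta((.523,.290,.0892),down(12))
b,d=shot('scene','scene17')
cv2.imwrite('pics/s17z.png',cv2.resize(b[250:390,340:480,::-1],None,fx=4,fy=4,interpolation=cv2.INTER_CUBIC))
E
```

```text
t 23.25 at [0.5241 0.2893 0.0984] yaw 12.01 F [-0.2 -0.5 -0.8] open 0.178 j [18. 38. 92. -0. 49. 96.]
dp [-0.9 -1.   9.2] turn [ 0.11 -0.07  0.01]
```

View pics/s17z.png

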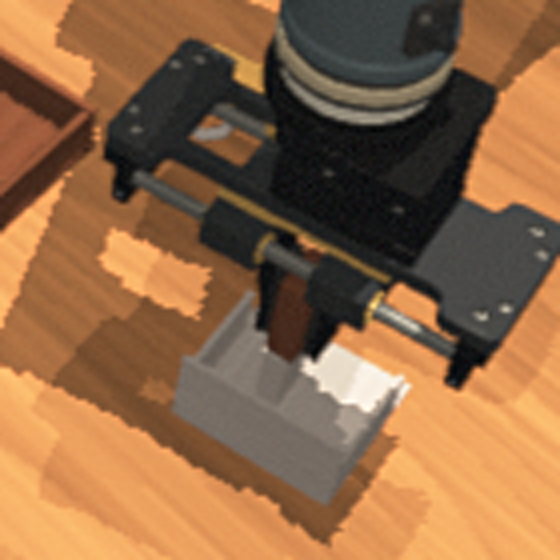

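>>> jog_arm(
  rows=[
    {"dp": [0, 0, 4], "turn": [0, 0, 0], "grip": 0},
    {"dp": [0, 0, 7], "turn": [0, 0, 0], "grip": 0},
    {"dp": [0, 0, 8.5], "turn": [0, 0, 0], "grip": 0},
    {"dp": [0, 0, 8.5], "turn": [0, 0, 0], "grip": 0},
  ],
)

```text
time_s: 23.7
position: [0.5266, 0.2903, 0.0921]
tcp_rot: [[0.978, 0.209, 0.008], [0.209, -0.978, 0.0], [0.008, 0.002, -1.0]]
force: [1.9, -0.3, 8.3]
opening: 0.18
```

Contact with 8 N: the scoop is on the counter. Now I'll release it.

>>> jog_arm(
  rows=[
    {"dp": [0, 0, -1], "turn": [0, 0, 0], "grip": 0.3},
    {"dp": [0, 0, -1], "turn": [0, 0, 0], "grip": 0.5},
    {"dp": [0, 0, -1], "turn": [0, 0, 0], "grip": 0.8},
    {"dp": [0, 0, -1], "turn": [0, 0, 0], "grip": 0.8},
    {"dp": [0, 0, -1], "turn": [0, 0, 0], "grip": 0.8},
    {"dp": [0, 0, -1], "turn": [0, 0, 0], "grip": 0.8},
  ],
)

```text
time_s: 24.3
position: [0.5231, 0.2895, 0.0898]
tcp_rot: [[0.978, 0.209, -0.0], [0.209, -0.978, -0.002], [-0.001, 0.002, -1.0]]
force: [0.5, 0.2, 0.8]
opening: 0.64
```

>>> jog_arm(
  rows=[
    {"dp": [0, 0, -10], "turn": [0, 0, 0], "grip": 0.8},
    {"dp": [0, 0, -35], "turn": [0, 0, 0], "grip": 0.8},
    {"dp": [0, 0, -75], "turn": [0, 0, 0], "grip": 0.8},
    {"dp": [0, 0, -115], "turn": [0, 0, 0], "grip": 0.8},
    {"dp": [0, 0, -145], "turn": [0, 0, 0], "grip": 0.8},
  ],
)

```text
time_s: 24.8
position: [0.524, 0.2901, 0.2385]
tcp_rot: [[0.978, 0.209, 0.004], [0.209, -0.978, -0.001], [0.003, 0.002, -1.0]]
force: [-0.0, 0.4, 0.3]
opening: 0.796
```

```bash
python3 - <<'E'
from h import *
delta((.4977,-.2805,.22),down(-85.8))
b,d=shot('scene','scene18'); cv2.imwrite('pics/s18z.png',cv2.resize(b[100:400,170:470,::-1],None,fx=2,fy=2))
a,d=shot('top','top18'); P=cloud('top',d)
def rect(name,u0,u1,v0,v1,z0,z1):
    Q=P[v0:v1,u0:u1]; Q=Q[(Q[...,2]>z0)&(Q[...,2]<z1)]
    print(name,len(Q),cv2.minAreaRect(Q[:,:2].astype(np.float32)*1000),np.median(Q[:,2]).round(4))
rect('grip',200,240,220,270,.10,.15)
rect('bar',375,440,215,280,.115,.15)
rect('carrier rim',375,440,215,280,.045,.065)
cv2.imwrite('pics/t18z.png',cv2.resize(a[180:310,190:460,::-1],None,fx=2.9,fy=2.9,interpolation=cv2.INTER_CUBIC))
E
```

```text
t 24.8 at [0.524  0.2901 0.2385] yaw 12.05 F [-0.   0.4  0.3] open 0.796 j [18. 28. 86. -0. 66. 96.]
dp [-144.9  552.5   18.9] turn [-9.000e-02 -2.200e-01  9.785e+01]
grip 15 ((529.8739624023438, 295.55194091796875), (27.95368003845215, 7.696251392364502), 6.893130302429199) 0.1249
bar 290 ((497.51318359375, -281.0184631347656), (21.916080474853516, 136.53663635253906), 4.240962505340576) 0.1301
carrier rim 345 ((497.5863952636719, -278.1291809082031), (160.05018615722656, 129.87710571289062), 4.213686466217041) 0.0539
```

View pics/s18z.png

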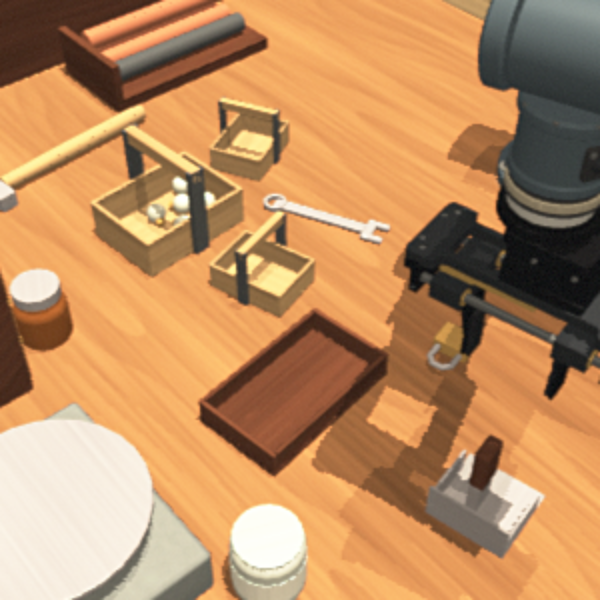

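View pics/t18z.png

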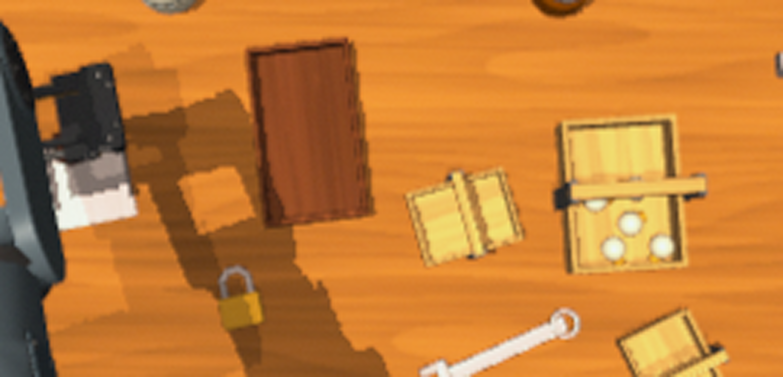

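The scoop stands upright on its own, the tray is empty, and all five knobs are in the carrier's near half. The carrier hasn't moved. I'll go to its handle with the jaws along carrier x.

>>> jog_arm(
  rows=[
    {"dp": [-5, 20, 0], "turn": [0, 0, 5], "grip": 0.8},
    {"dp": [-15, 59, 0], "turn": [0, 0, 12], "grip": 0.8},
    {"dp": [-26, 99, 0], "turn": [0, 0, 19], "grip": 0.8},
    {"dp": [-36, 138, 0], "turn": [0, 0, 26], "grip": 0.8},
    {"dp": [-46, 178, 0], "turn": [0, 0, 33], "grip": 0.8},
    {"dp": [-57, 217, 0], "turn": [0, 0, 40], "grip": 0.8},
    {"dp": [-67, 257, 0], "turn": [0, 0, 47], "grip": 0.8},
    {"dp": [-77, 296, 0], "turn": [0, 0, 54], "grip": 0.8},
    {"dp": [-88, 336, 0], "turn": [0, 0, 61], "grip": 0.8},
    {"dp": [-98, 375, 0], "turn": [0, 0, 68], "grip": 0.8},
  ],
)

```text
time_s: 25.9
position: [0.5047, -0.0988, 0.2354]
tcp_rot: [[0.556, -0.832, -0.001], [-0.832, -0.556, -0.001], [0.001, 0.002, -1.0]]
force: [0.8, 0.1, 0.3]
opening: 0.805
```

```bash
python3 - <<'E'
from h import *
delta((.4976,-.281,.22),down(-85.8))
E
```

```text
t 25.9 at [ 0.5047 -0.0988  0.2354] yaw -56.25 F [0.8 0.1 0.3] open 0.805 j [-23.  22.  98.  -0.  61. 123.]
dp [147.6 107.1  15.6] turn [ 0.09 -0.05 29.55]
```

>>> jog_arm(
  rows=[
    {"dp": [32, 23, 0], "turn": [0, 0, 7], "grip": 0.8},
    {"dp": [64, 46, 0], "turn": [0, 0, 14], "grip": 0.8},
    {"dp": [96, 70, 0], "turn": [0, 0, 21], "grip": 0.8},
    {"dp": [122, 89, 5], "turn": [0, 0, 27], "grip": 0.8},
    {"dp": [139, 101, 12], "turn": [0, 0, 29.5], "grip": 0.8},
    {"dp": [147, 107, 15], "turn": [0, 0, 29.5], "grip": 0.8},
    {"dp": [147, 107, 15], "turn": [0, 0, 29.5], "grip": 0.8},
    {"dp": [147, 107, 15], "turn": [0, 0, 29.5], "grip": 0.8},
  ],
)

```text
time_s: 26.7
position: [0.499, -0.2776, 0.2208]
tcp_rot: [[0.081, -0.997, -0.001], [-0.997, -0.081, -0.0], [0.0, 0.001, -1.0]]
force: [0.6, 1.1, 0.7]
opening: 0.803
```

```bash
python3 - <<'E'
from h import *
delta((.4976,-.281,.112),down(-85.8))
E
```

```text
t 26.7 at [ 0.499  -0.2776  0.2208] yaw -85.36 F [0.6 1.1 0.7] open 0.803 j [-40.  27.  91.  -0.  62. 135.]
dp [  3.3   1.6 108.8] turn [ 0.06 -0.01  0.44]
```

>>> jog_arm(
  rows=[
    {"dp": [3, 1.5, 15], "turn": [0, 0, 0.4], "grip": 0.8},
    {"dp": [3, 1.5, 45], "turn": [0, 0, 0.4], "grip": 0.8},
    {"dp": [3, 1.5, 75], "turn": [0, 0, 0.4], "grip": 0.8},
    {"dp": [3, 1.5, 97], "turn": [0, 0, 0.4], "grip": 0.8},
    {"dp": [3, 1.5, 107], "turn": [0, 0, 0.4], "grip": 0.6},
    {"dp": [3, 1.5, 109], "turn": [0, 0, 0.4], "grip": 0.5},
    {"dp": [3, 1.5, 109], "turn": [0, 0, 0.4], "grip": 0.4},
    {"dp": [3, 1.5, 109], "turn": [0, 0, 0.4], "grip": 0.4},
  ],
)

```text
time_s: 27.5
position: [0.499, -0.2827, 0.1135]
tcp_rot: [[0.073, -0.997, 0.002], [-0.997, -0.073, -0.004], [0.004, -0.002, -1.0]]
force: [0.2, -0.6, -0.4]
opening: 0.517
```

```bash
python3 - <<'E'
from h import *
delta((.4976,-.281,.112),down(-85.8))
b,d=shot('scene','scene19')
cv2.imwrite('pics/s19z.png',cv2.resize(b[100:260,180:340,::-1],None,fx=3.5,fy=3.5,interpolation=cv2.INTER_CUBIC))
E
```

```text
t 27.5 at [ 0.499  -0.2827  0.1135] yaw -85.82 F [ 0.2 -0.6 -0.4] open 0.517 j [-41.  36.  96.  -0.  48. 135.]
dp [-1.8  1.2  1.5] turn [-0.11 -0.22 -0.02]
```

View pics/s19z.png

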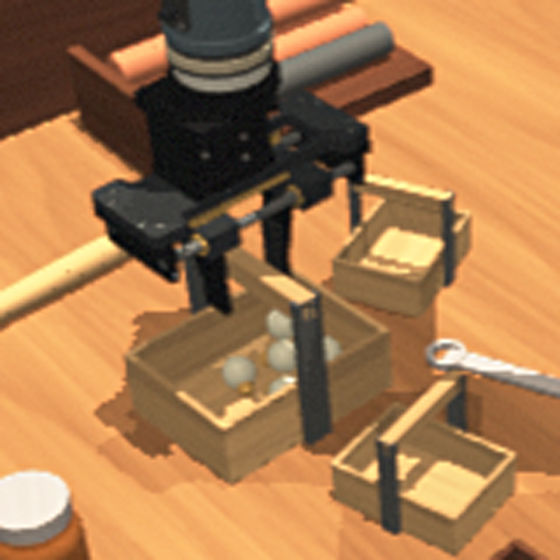

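The fingers straddle the bar above the knobs, at about (215,275) and (275,240). Closing now.

>>> jog_arm(
  rows=[
    {"dp": [-1, 1, 1.5], "turn": [0, 0, 0], "grip": 0.3},
    {"dp": [-1, 1, 1.5], "turn": [0, 0, 0], "grip": 0},
    {"dp": [-1, 1, 1.5], "turn": [0, 0, 0], "grip": 0},
    {"dp": [-1, 1, 1.5], "turn": [0, 0, 0], "grip": 0},
    {"dp": [-1, 1, 1.5], "turn": [0, 0, 0], "grip": 0},
    {"dp": [-1, 1, 1.5], "turn": [0, 0, 0], "grip": 0},
    {"dp": [-1, 1, 1.5], "turn": [0, 0, 0], "grip": 0},
    {"dp": [-1, 1, 1.5], "turn": [0, 0, 0], "grip": 0},
    {"dp": [-1, 1, 1.5], "turn": [0, 0, 0], "grip": 0},
  ],
)

```text
time_s: 28.45
position: [0.4975, -0.2817, 0.1109]
tcp_rot: [[0.072, -0.997, 0.001], [-0.997, -0.072, -0.003], [0.003, -0.001, -1.0]]
force: [2.8, 1.2, 0.6]
opening: 0.177
```

>>> jog_arm(
  rows=[
    {"dp": [0, 0, -2], "turn": [0, 0, 0], "grip": 0},
    {"dp": [0, 0, -6], "turn": [0, 0, 0], "grip": 0},
    {"dp": [0, 0, -12], "turn": [0, 0, 0], "grip": 0},
    {"dp": [0, 0, -20], "turn": [0, 0, 0], "grip": 0},
    {"dp": [0, 0, -30], "turn": [0, 0, 0], "grip": 0},
    {"dp": [0, 0, -38], "turn": [0, 0, 0], "grip": 0},
    {"dp": [0, 0, -42], "turn": [0, 0, 0], "grip": 0},
    {"dp": [0, 0, -43], "turn": [0, 0, 0], "grip": 0},
  ],
)

```text
time_s: 29.25
position: [0.4974, -0.2817, 0.1547]
tcp_rot: [[0.072, -0.997, 0.001], [-0.997, -0.072, -0.003], [0.003, -0.001, -1.0]]
force: [0.4, -0.2, -5.1]
opening: 0.179
```

```bash
python3 - <<'E'
from h import *
delta((.4976,-.281,.262),down(-85.8))
b,d=shot('scene','scene20')
cv2.imwrite('pics/s20z.png',cv2.resize(b[100:260,180:340,::-1],None,fx=3.5,fy=3.5,interpolation=cv2.INTER_CUBIC))
E
```

```text
t 29.25 at [ 0.4974 -0.2817  0.1547] yaw -85.85 F [ 0.4 -0.2 -5.1] open 0.179 j [-41.  32.  94.  -0.  54. 135.]
dp [  -0.3   -0.4 -107.3] turn [-0.07 -0.19 -0.05]
```

View pics/s20z.png

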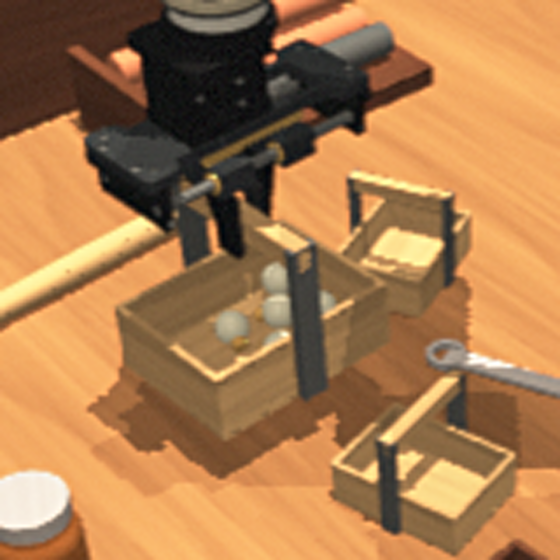

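The carrier is held about 43 mm up and level, with the knobs inside, and the force shows its weight. I'll lift the other 107 mm.

>>> jog_arm(
  rows=[
    {"dp": [0, 0, -3], "turn": [0, 0, 0], "grip": 0},
    {"dp": [0, 0, -10], "turn": [0, 0, 0], "grip": 0},
    {"dp": [0, 0, -22], "turn": [0, 0, 0], "grip": 0},
    {"dp": [0, 0, -38], "turn": [0, 0, 0], "grip": 0},
    {"dp": [0, 0, -56], "turn": [0, 0, 0], "grip": 0},
    {"dp": [0, 0, -74], "turn": [0, 0, 0], "grip": 0},
    {"dp": [0, 0, -90], "turn": [0, 0, 0], "grip": 0},
    {"dp": [0, 0, -100], "turn": [0, 0, 0], "grip": 0},
    {"dp": [0, 0, -106], "turn": [0, 0, 0], "grip": 0},
    {"dp": [0, 0, -107], "turn": [0, 0, 0], "grip": 0},
  ],
)

```text
time_s: 30.3
position: [0.4972, -0.2813, 0.2615]
tcp_rot: [[0.072, -0.997, 0.001], [-0.997, -0.072, -0.003], [0.003, -0.001, -1.0]]
force: [-0.5, -0.4, -6.0]
opening: 0.179
```

>>> jog_arm(
  rows=[
    {"dp": [0, 0, 0], "turn": [0, 0, 0], "grip": 0},
    {"dp": [0, 0, 0], "turn": [0, 0, 0], "grip": 0},
    {"dp": [0, 0, 0], "turn": [0, 0, 0], "grip": 0},
    {"dp": [0, 0, 0], "turn": [0, 0, 0], "grip": 0},
    {"dp": [0, 0, 0], "turn": [0, 0, 0], "grip": 0},
    {"dp": [0, 0, 0], "turn": [0, 0, 0], "grip": 0},
    {"dp": [0, 0, 0], "turn": [0, 0, 0], "grip": 0},
    {"dp": [0, 0, 0], "turn": [0, 0, 0], "grip": 0},
  ],
)

```text
time_s: 31.1
position: [0.497, -0.2812, 0.2607]
tcp_rot: [[0.072, -0.997, 0.0], [-0.997, -0.072, -0.002], [0.002, -0.0, -1.0]]
force: [-1.0, -0.1, -5.5]
opening: 0.179
```

```bash
python3 - <<'E'
from h import *
delta((.4976,-.281,.262),down(-85.8)); print(np.abs(bot.read_state()['qvel']).max())
b,d=shot('scene','scene21')
cv2.imwrite('pics/s21z.png',b[...,::-1])
cv2.imwrite('pics/s21c.png',cv2.resize(b[60:240,160:340,::-1],None,fx=3.2,fy=3.2,interpolation=cv2.INTER_CUBIC))
a,dt=shot('top','top21'); P=cloud('top',dt)
# carrier rim tilt, scoop grip
Q=P[200:300,370:460].reshape(-1,3); k=(Q[:,2]>.19)&(Q[:,2]<.22); Q=Q[k]; print(len(Q),Q.mean(0) if len(Q) else 0)
A=np.c_[Q[:,:2],np.ones(len(Q))]; print(np.linalg.lstsq(A,Q[:,2],rcond=None)[0])
G=P[215:272,195:245]; G=G[(G[...,2]>.1)&(G[...,2]<.15)]; print('grip',len(G),cv2.minAreaRect(G[:,:2].astype(np.float32)*1000),np.nanmax(G[:,2]))
E
```

```text
t 31.1 at [ 0.497  -0.2812  0.2607] yaw -85.86 F [-1.  -0.1 -5.5] open 0.179 j [-41.  24.  88.  -0.  67. 135.]
dp [-0.1 -0.6 -1.3] turn [-0.   -0.11 -0.06]
0.06225326975832923
134 [ 0.53894767 -0.2360382   0.20198083]
[0.00401174 0.06418452 0.21496871]
grip 73 ((530.8090209960938, 291.8637390136719), (28.718198776245117, 16.249387741088867), 11.193883895874023) 0.12920367623844653
```

View pics/s21z.png

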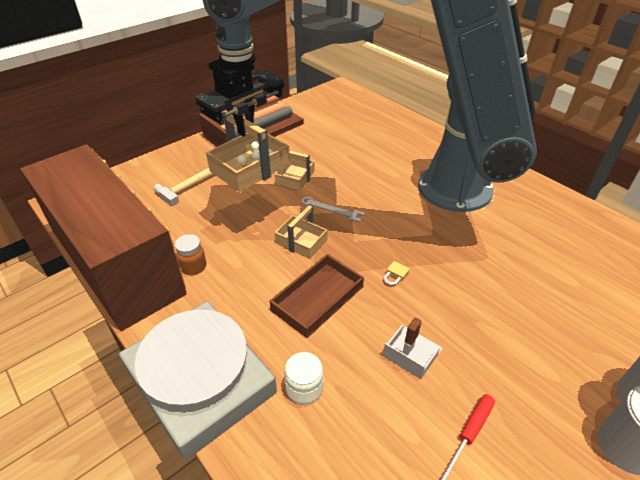

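View pics/s21c.png

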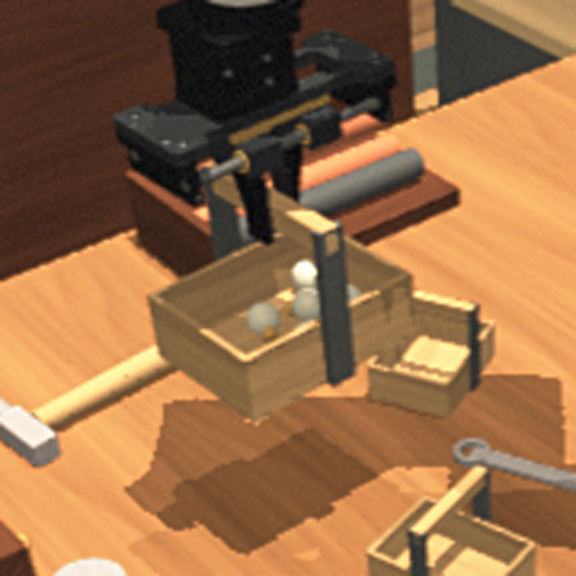

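```bash
python3 - <<'E'
from h import *
P=cloud('top',np.load('pics/top21.npy')); Q=P[200:300,370:460].reshape(-1,3); Q=Q[(Q[:,2]>.19)&(Q[:,2]<.215)]
for _ in range(6):
    A=np.c_[Q[:,:2],np.ones(len(Q))]; c=np.linalg.lstsq(A,Q[:,2],rcond=None)[0]; r=Q[:,2]-A@c; Q=Q[np.abs(r)<max(.0015,1.5*r.std())]
print(len(Q),c,r.std(),Q.min(0),Q.max(0))
E
```

```text
49 [-0.00095476  0.0961715   0.22577797] 0.0012286172706958854 [ 0.44844393 -0.33984672  0.19151396] [ 0.57363327 -0.2138498   0.20640601]
```

The rim fit suggests a tilt along y of about 0.06–0.1 rad, so I'll check it on more points before handing in.

```bash
python3 - <<'E'
from h import *
P=cloud('top',np.load('pics/top21.npy')); Q=P[190:310,360:470].reshape(-1,3)
for lo,hi in((.19,.21),(.255,.295)):
    S=Q[(Q[:,2]>lo)&(Q[:,2]<hi)]
    for y0 in np.arange(-.36,-.19,.01):
        s=S[(S[:,1]>=y0)&(S[:,1]<y0+.01)]
        if len(s): print(lo,round(y0,2),len(s),np.round(np.percentile(s[:,2],[10,50,90]),4),s[:,0].mean().round(3))
P=cloud('scene',np.load('pics/scene21.npy')); Q=P[120:200,195:300].reshape(-1,3)
S=Q[(Q[:,2]>.18)&(Q[:,2]<.22)&(Q[:,0]>.4)&(Q[:,0]<.6)]
for y0 in np.arange(-.36,-.19,.01):
    s=S[(S[:,1]>=y0)&(S[:,1]<y0+.01)]
    if len(s): print('sc',round(y0,2),len(s),np.round(np.percentile(s[:,2],[50,90,97]),4),s[:,0].mean().round(3))
im=cv2.imread('pics/scene21.png'); cv2.imwrite('pics/s21d.png',cv2.resize(im[115:205,195:305],None,fx=7,fy=6.6,interpolation=cv2.INTER_CUBIC))
E
```

```text
0.19 -0.35 2 [0.1904 0.1905 0.1906] 0.448
0.19 -0.34 6 [0.1919 0.1954 0.1969] 0.457
0.19 -0.29 1 [0.1905 0.1905 0.1905] 0.572
0.19 -0.28 3 [0.1976 0.2043 0.208 ] 0.573
0.19 -0.27 10 [0.1952 0.201  0.2066] 0.573
0.19 -0.26 8 [0.1969 0.202  0.2085] 0.573
0.19 -0.25 7 [0.2012 0.2032 0.2065] 0.572
0.19 -0.24 7 [0.2008 0.2039 0.2058] 0.571
0.19 -0.23 32 [0.1982 0.2043 0.2085] 0.531
0.19 -0.22 52 [0.1919 0.2029 0.2065] 0.536
0.255 -0.28 2 [0.2785 0.2787 0.2788] 0.491
0.255 -0.27 2 [0.2762 0.2779 0.2797] 0.491
0.255 -0.24 3 [0.2769 0.2769 0.2771] 0.499
0.255 -0.23 21 [0.2772 0.2799 0.2841] 0.494
0.255 -0.22 35 [0.2628 0.2777 0.2824] 0.492
sc -0.35 39 [0.2068 0.2182 0.2191] 0.494
sc -0.34 374 [0.1943 0.2051 0.2154] 0.505
sc -0.33 79 [0.1958 0.2036 0.2056] 0.561
sc -0.32 19 [0.1932 0.2042 0.2049] 0.572
sc -0.31 34 [0.1947 0.204  0.2055] 0.56
sc -0.3 45 [0.1918 0.2042 0.2046] 0.492
sc -0.29 52 [0.1942 0.2042 0.2057] 0.497
sc -0.28 54 [0.1959 0.2042 0.2052] 0.497
sc -0.27 55 [0.1952 0.2048 0.2062] 0.497
sc -0.26 44 [0.1943 0.2047 0.2056] 0.497
sc -0.25 44 [0.1991 0.2044 0.2058] 0.517
sc -0.24 36 [0.1967 0.2039 0.2051] 0.535
sc -0.23 239 [0.1953 0.2042 0.205 ] 0.464
sc -0.22 367 [0.1954 0.207  0.2159] 0.525
sc -0.21 21 [0.2009 0.2157 0.2184] 0.502
```

View pics/s21d.png

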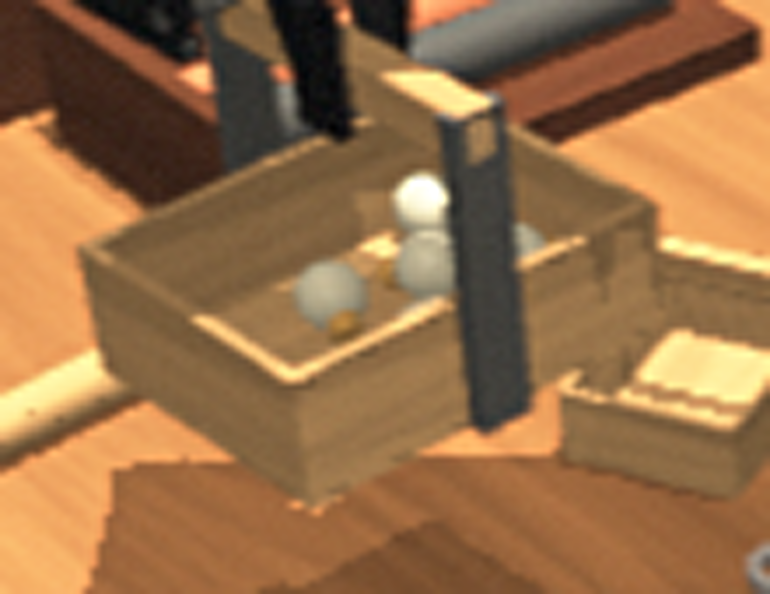

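The scene view's rim is at 204–205 mm all along y, matching the expected 205, so the carrier is level. The top-view slope came from a few edge pixels that the arm partly hid. Handing in.

```bash
python3 -c "
from h import *
bot.hand_in(); s=bot.read_state(); print(s['time_s'],s['position'],s['force'],s['opening'])"
```

```text
the job is handed in; nothing more can be done
the job is handed in; nothing more can be done
```

I scooped all five knobs out of the tray and tipped them into the largest carrier. I set the scoop down on its own spot and let go, then lifted the carrier by its handle and handed in at about 31 s, holding it still. The hand-in reports no verdict.

What the last checks showed:
- **Carrier:** it is about 150 mm up, with its rim at 204–205 mm all along y in the scene view, so it is level. The gripper opening is 0.179, which matches the 16 mm bar, and about 5.5 N hangs on the tool.
- **Knobs:** all five were accounted for before the lift, with the tray empty. Four are visible in the final picture; the fifth is likely hidden behind an upright.
- **Scoop:** it stands upright about 8 mm from where it started.
- **Other things:** the ones in the final picture look unmoved.

Two things disagreed or went less smoothly:
- **Tilt reading:** a sparse fit of the rim from the top camera, partly hidden by the arm, gave a slope of 0.06–0.10 rad. I put this down to edge pixels, because the scene view has many more points and shows the rim level.
- **Scooping:** the push to the tray's near wall stopped about 4–5 mm short, at 6–8 N, and I pushed a second time. All the knobs still came up with the scoop.

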